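# Scrub the basting-brush holder and clear the charcoal at the tandoor counter

### The job

Clean up the tandoor counter: take the long brush from its caddy, scrub the inside of the red basting-brush holder with three full up-and-down strokes (each right down to the bottom, then up until the far end of the brush head is close to the rim), and stand the brush upright in its caddy again. Also tilt the bin out, put every lump of charcoal from the counter and the blue plate into it, and push the bin fully shut, in whichever order suits you. Leave the holder standing upright and let go of everything; do not shift the plate, chimta, belan, jar, tin, bowl or pot.

Things in the scene. Friction and masses are not known exactly. Their poses are not given: they have to be found in the camera images.
- bin_case: Fixed green housing of the tilt-out bin, 180 deep (x) x 260 wide (y) x 216 mm high, open at the front only. Origin: centre of its underside; its front faces its own -x. Its roof covers the closed bin; things go in only while the bin is tilted out.
- bin (a joint): Tilt of the white plastic bin in rad: 0 = fully shut, 0.8 = fully out against a hard stop; 0.5 to 0.6 opens it wide enough to drop things in. The bin turns about the horizontal hinge line at its bottom front edge, its top coming out towards the housing's -x. A stiff hinge: it stays where it is left; moving it takes about 5 N at the handle.
- bin_hinge (a point): Middle of the bin's hinge line, on the housing: front bottom edge, 14 mm above the counter. The hinge line runs along the housing's y.
- bin_handle (a point): Middle of the black bar handle on the bin front: round bar along the housing's y, 110 mm long, 10 mm thick, its centre 42 mm in front of the hinge line and front panel and 185 mm above the hinge line (bin shut), held by an arm at either end. Nothing lies under the bar's middle, so it can be pinched from above; the front panel's top edge is 165 mm above the hinge line.
- bin_in (a point): Centre of the bin's inner floor, moving with the bin: 67 mm behind and 5 mm above the hinge line when shut; axes x to the back, y along the width, z up along the front panel. Inside 125 x 225 mm; front panel 165 mm high, back wall 120 mm, sides 120 mm (165 mm in the front half).
- holder: Loose red hard-silicone basting-brush holder standing upright: a round cup, 72 mm outside and 64 mm inside diameter, on a heavy foot of 96 mm diameter and 12 mm thickness; rim 105 mm above the counter; 0.5 kg. Origin: centre of its underside, z up.
- holder_in (a point): Centre of the holder's inner floor, 12 mm above its underside; the rim is 93 mm above this point.
- caddy: Fixed steel caddy that the brush stands in: square open box, 66 x 66 x 60 mm high, walls 4 mm. Origin: centre of its underside.
- caddy_in (a point): Centre of the caddy's inner floor, 4 mm above the counter.
- brush: Loose long brush, 220 mm, 0.14 kg, standing in the caddy head down. From the bottom up: yellow and orange round stiff head, 45 mm diameter, 80 mm long, flat end; steel shaft 12 mm diameter up to 130 mm; dark wooden grip, square 20 x 20 mm (sides along the brush's x and y), from 130 to 220 mm. Origin: centre of the head's flat end; z along the brush to the grip.
- brush_tip (a point): Centre of the flat end of the brush head (same point as the brush's origin).
- coal1: Loose black lump of charcoal, roughly eight-sided, about 34 x 28 x 28 mm (widths up to 38 mm across corners), 22 g, on the counter or the plate; may be absent. Origin: centre of its underside.
- coal2: Loose black lump of charcoal, roughly eight-sided, about 36 x 28 x 26 mm (widths up to 38 mm across corners), 22 g, on the counter or the plate; may be absent. Origin: centre of its underside.
- coal3: Loose black lump of charcoal, roughly eight-sided, about 34 x 30 x 28 mm (widths up to 38 mm across corners), 22 g, on the counter or the plate; may be absent. Origin: centre of its underside.
- coal4: Loose black lump of charcoal, roughly eight-sided, about 36 x 30 x 27 mm (widths up to 38 mm across corners), 22 g, on the counter or the plate; may be absent. Origin: centre of its underside.
- coal5: Loose black lump of charcoal, roughly eight-sided, about 35 x 29 x 26 mm (widths up to 38 mm across corners), 22 g, on the counter or the plate; may be absent. Origin: centre of its underside.
- plate: Loose blue melamine plate, 180 mm diameter, rim 12 mm high; its flat middle is 5 mm thick. Lumps may lie on it. Origin: centre of its underside. Bystander: leave it where it is.
- chimta: Loose steel chimta (tongs), 240 mm long, 14 mm high. Origin: centre of its underside. Bystander: leave it where it is.
- belan: Loose wooden belan (rolling pin), 340 mm long, 42 mm thick, lying. Origin: centre of its underside. Bystander: leave it where it is.
- masala_jar: Loose amber jar, 68 mm diameter, 105 mm high. Origin: centre of its underside. Bystander: leave it where it is.
- salt_tin: Loose tin, 72 mm diameter, 100 mm high. Origin: centre of its underside. Bystander: leave it where it is.
- katori: Loose small steel bowl, 100 mm diameter, 45 mm high. Origin: centre of its underside. Bystander: leave it where it is.
- ghee_pot: Loose brass pot, 110 mm diameter, 85 mm high. Origin: centre of its underside. Bystander: leave it where it is.
Not all that is in view belongs to the job. What is shaped like the coal1 but green, purple or yellow is not meant.

How it is judged:
By the outcome, as a careful person would: the job done as asked, in the order asked, and still so for the second after the job is handed in, with the robot touching nothing.
Of coal1, coal2, coal3, coal4, coal5 only 3 to 5 are there at a start; the rules pass over those that are not, and their reading is None.
At some moment in a run one of coal1, coal2, coal3, coal4, coal5 may be knocked a few centimetres aside while the robot is not near it.
Once in a run the grip may slacken for a moment while it holds something.
It also fails if it takes over 210 s, if anything falls off the work surface, if the arm or the gripper's body presses on something with over 40 N, if the wrist force passes 120 N, or if a joint passes its speed limit or range.

### The arm

A 6-joint arm with a two-finger parallel gripper is mounted at the origin on the work surface. World frame = base frame: x ahead of the robot, y to its left, z up, the work surface at z = 0. Lengths are in mm, angles in rad, forces in N, time in s.
With the tool pointing down it reaches from about 350 to 725 mm from the base axis. Payload 4.3 kg.
Tool frame: the origin (TCP) lies midway between the tips of the shut fingers; the grasp point (between the pads) lies 19 mm behind it (pinch_z is the distance from the TCP to the grasp point, in mm); x points along the fingers, y is the direction in which the jaws open and shut, and the axes are right-handed (so a half turn about x gives the same grasp; the last joint's range is limited). The gripper opens to 85 mm and grips with 20 to 120 N. Pads are 22 mm wide; open, the fingers measure 114 mm over their backs; the gripper's body (76 mm by 85 mm) begins 54 mm behind the grasp point. The pads swing forward as they close: fully open they stand 13 mm farther back than shut.
Start: joints at [1.088, 0.377, 0.081, 1.274, 0, 1.46], TCP at [209.439, 535.539, 231.329] pointing down, gripper open.
Joint ranges: [-2.72, 2.72], [-0.84, 1.66], [-1.02, 1.22], [-1.77, 2.12], [-1.37, 1.28], [-3.14, 3.14]. Speed limits (rad/s): [2.57, 2.57, 3.14, 3.14, 3.14, 3.14].

### API

Orientations are given as a 3x3 rotation matrix whose columns are the frame's x, y, z axes.
In Python, from workcell import * gives the robot as it stands. The module is installed in compiled form; this text tells all that it offers.
- The arm moves only by the shell command python3 -m inch 'ROWS' [FORCE]. ROWS is JSON, a list that holds one entry, the list of rows, each a list of 5 numbers: the opening in per cent of the stroke, from 0 (shut) to 100 (fully open), then the shift along the world's x, y, z in m, then the turn about the world's z in degrees. In form: [[[grip, dx, dy, dz, roll], ...]]. A call has 1 to 20 rows; each row shifts and turns the commanded pose from where the row before left it; what a row does not reach is not made up. A row lasts 1/10 s, in which the tool goes at most 50 mm and 8.59 degrees, less where a joint would pass 70% of its speed; a pose out of reach is approached as far as the arm can. A call is refused whole if a number of a shift passes 0.05 or a number of a turn 8.59, either way. A call with a gripper value outside its range is refused whole. The fingers move at their own pace and stop on an object; FORCE is the grip in N (left out, the last holds). Time passes only in rows, so rows that do not move let the fingers close. It gives the time, the measured TCP pose, the force and the opening at its end, in the units of the state.
- read_state(): the state, without advancing time (a new reading comes with each control period).
- snapshot(name): name is "scene" or "top"; returns the picture (384x512x3 uint8, red, green, blue); there is no depth.
- camera_info(name): a dict with "mtx" (3x3 intrinsics, pixels), "R" (3x3) and "t" (3): a world point X has camera coordinates R X + t. Camera axes: x right, y down, z forward; pixel columns grow to the right and rows downward; lengths in mm; the calibration is good to about 2 mm. A picture is of the moment at which its call begins. camera_info takes no time and is no camera call.
- finish_job(): hands the job in, once; it reports no verdict.
The state is a dict: "time": time; "joints": joint angles; "joint_vel": joint speeds; "joint_efforts": joint torques, N m; "eef_pos": TCP position; "tcp_rot": TCP orientation; "contact_force": force on the tool from outside, world axes, zero at the start; "torque": the same for the moment, N m; "width": opening from 0.0 (shut) to 1.0 (fully open).
Only numpy, scipy, OpenCV 4.12 (cv2) and the standard library are available. Lean on these libraries where they do the work, as an engineer would, in place of code of your own. Each camera call takes 0.05 s, during which the arm holds its last target.

## Working session

There is one attempt and no reset: what is moved stays moved. The work goes in short steps, Python scripts to look and compute and a shell command to move; the robot and the scene stay as the last step left them, time stands still between calls to the robot, and variables do not carry over. Pictures are saved under pics/ and viewed, and the job is handed in when it is done.

```bash
mkdir -p pics; ls
python3 - <<'E'
from workcell import *
import cv2
s=read_state();print(s)
for n in("scene","top"):
    im=snapshot(n);cv2.imwrite(f"pics/{n}0.png",cv2.resize(im[:,:,::-1],(800,600),interpolation=cv2.INTER_CUBIC))
    c=camera_info(n);print(n,c)
E
```

```text
pics
{'time': 0.0, 'joints': array([1.08770967e+00, 3.78082812e-01, 7.96736938e-02, 1.27435380e+00,
       1.06525882e-05, 1.46050032e+00]), 'joint_vel': array([-0.00209811,  0.00038742,  0.00087659,  0.00093445, -0.00137605,
       -0.00036717]), 'joint_efforts': array([-6.93437905e-04, -4.63605809e+01,  2.69874305e+01,  2.08489364e-02,
       -2.37114982e-04,  1.94376909e-06]), 'eef_pos': array([209.12678716, 534.96408782, 230.368065  ]), 'tcp_rot': array([[-9.22945369e-04,  3.64214928e-01,  9.31314466e-01],
       [-1.73659874e-03,  9.31312875e-01, -3.64216026e-01],
       [-9.99998066e-01, -1.95347103e-03, -2.27055720e-04]]), 'contact_force': array([-0.54503617, -0.94602978,  0.05607226]), 'torque': array([-0.01076668, -0.07900946,  0.0057542 ]), 'width': 1.0027973315594558}
scene {'mtx': array([[423.93822684,   0.        , 254.08934884],
       [  0.        , 423.93822684, 191.21403897],
       [  0.        ,   0.        ,   1.        ]]), 'R': array([[-0.25281104,  0.9674334 , -0.01261709],
       [ 0.73262236,  0.18289967, -0.65560064],
       [-0.63194229, -0.17498664, -0.75500239]]), 't': array([  96.81780645, -296.16587297, 1709.57905837])}
top {'mtx': array([[390.52365583,   0.        , 265.54504726],
       [  0.        , 390.52365583, 194.36137608],
       [  0.        ,   0.        ,   1.        ]]), 'R': array([[ 1.44453472e-02, -9.99893004e-01,  2.30503292e-03],
       [-9.83478885e-01, -1.46241585e-02, -1.80431194e-01],
       [ 1.80445598e-01,  3.39440032e-04, -9.83584908e-01]]), 't': array([  30.95088915,  529.52118109, 1176.85389913])}
```

View pics/scene0.png

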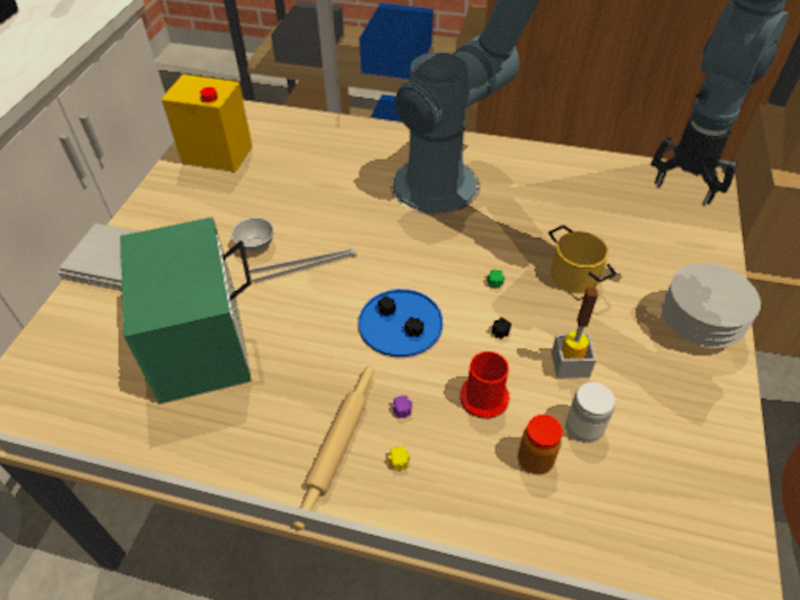

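View pics/top0.png

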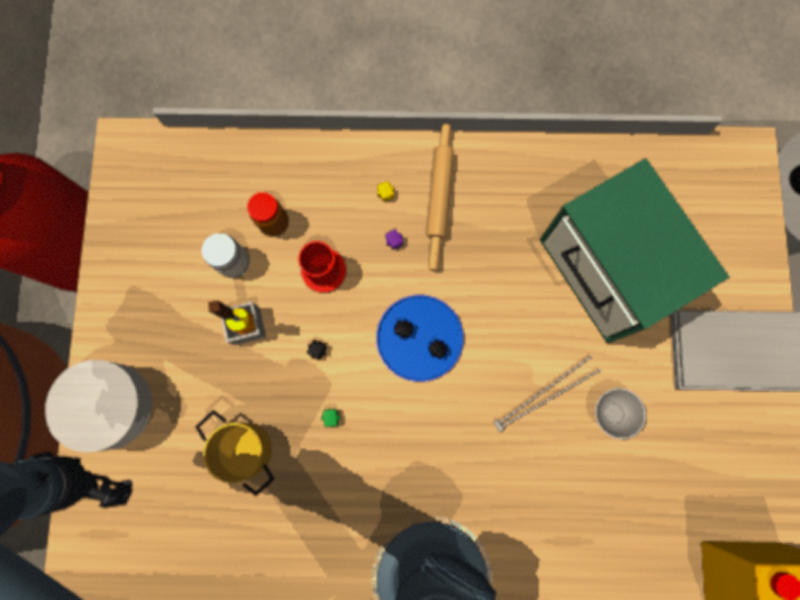

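Three lumps are black: top view (404,328) and (438,349) on the plate, and (317,349) on the counter. The green (331,417), purple (395,239) and yellow (386,190) ones are decoys. Next I'll take close crops.

```bash
cat > h.py <<'E'
from workcell import *
import cv2, numpy as np
C={n:camera_info(n) for n in("scene","top")}
def back(n,u,v,z):
    c=C[n];R,t,K=np.array(c["R"]),np.array(c["t"]),np.array(c["mtx"])
    o=-R.T@t;d=R.T@np.linalg.inv(K)@np.array([u,v,1.]);return o+d*(z-o[2])/d[2]
def proj(n,X):
    c=C[n];p=np.array(c["mtx"])@(np.array(c["R"])@np.array(X,float)+np.array(c["t"]));return p[:2]/p[2]
def tri(a,b):
    A=[];B=[]
    for n,(u,v) in(("scene",a),("top",b)):
        c=C[n];R,t,K=np.array(c["R"]),np.array(c["t"]),np.array(c["mtx"])
        o=-R.T@t;d=R.T@np.linalg.inv(K)@np.array([u,v,1.]);d/=np.linalg.norm(d)
        P=np.eye(3)-np.outer(d,d);A.append(P);B.append(P@o)
    return np.linalg.solve(sum(A),sum(B))
def crop(im,x0,y0,w,h,f,name):
    c=cv2.resize(im[y0:y0+h,x0:x0+w,::-1],None,fx=f,fy=f,interpolation=cv2.INTER_CUBIC)
    for i in range(0,w,10):
        cv2.putText(c,str(x0+i),(i*f,8),0,.3,(255,0,255),1); cv2.line(c,(i*f,10),(i*f,14),(255,0,255),1)
    for i in range(0,h,10):
        cv2.putText(c,str(y0+i),(0,i*f+4),0,.3,(255,0,255),1)
    cv2.imwrite("pics/"+name,c)
E
python3 - <<'E'
from h import *
t=snapshot("top");s=snapshot("scene")
crop(t,120,110,180,150,4,"t1.png");crop(t,330,90,150,140,5,"t2.png");crop(s,220,170,200,140,4,"s1.png");crop(s,70,130,150,140,5,"s2.png")
# black blobs
for n,im,z in(("top",t,14),("scene",s,14)):
    m=(im.max(2)<45).astype('uint8');k,l,st,ce=cv2.connectedComponentsWithStats(m)
    for i in range(1,k):
        if 15<st[i,4]<400: print(n,st[i],ce[i].round(1),back(n,*ce[i],z).round(0))
E
```

```text
top [506 107   6  17  76] [509.  114.6] [ 820. -774.   14.]
top [360 158  32  39 102] [373.  178.1] [ 594. -310.   14.]
top [140 195   9   8  46] [143.8 199.2] [514. 430.  14.]
top [254 206  10  10  75] [258.4 210. ] [484.  61.  14.]
top [199 219   9  10  54] [203.9 223. ] [440. 234.  14.]
top [276 219  10   9  73] [280.3 223. ] [443. -10.  14.]
top [156 297  19  19  58] [168.2 307.2] [180. 332.  14.]
scene [  0   0  11  15 115] [4.1 5.4] [ -571. -1685.    14.]
scene [144   0  19  64 365] [152.8  31. ] [-502. -762.   14.]
scene [176   0   6  12  54] [178.8   5.3] [-795. -735.   14.]
scene [470   1  21   9  57] [478.6   5.6] [-1160.   847.    14.]
scene [477   0  17   3  33] [485.4   0.6] [-1229.   887.    14.]
scene [492  22  20  45 393] [503.6  48.6] [-733.  925.   14.]
scene [307  26  18  12  43] [316.   33.7] [-665.   45.   14.]
scene [481  45   7   8  20] [483.4  48.8] [-709.  834.   14.]
scene [184  51   4   8  22] [185.6  53.5] [-342. -524.   14.]
scene [446  55   8  12  55] [449.6  60.6] [-568.  676.   14.]
scene [143 155  17  36  95] [153.3 170.1] [ 405. -364.   14.]
scene [242 190  11  12  98] [246.9 195.7] [440. -10.  14.]
scene [259 204  12  11 103] [264.4 209.1] [481.  61.  14.]
scene [315 204  12  12 103] [320.1 209.7] [440. 237.  14.]
```

View pics/t1.png

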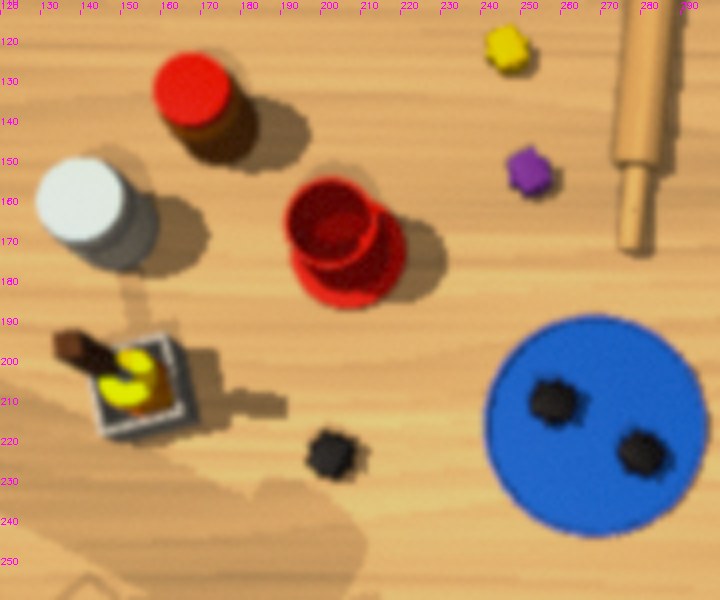

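View pics/t2.png

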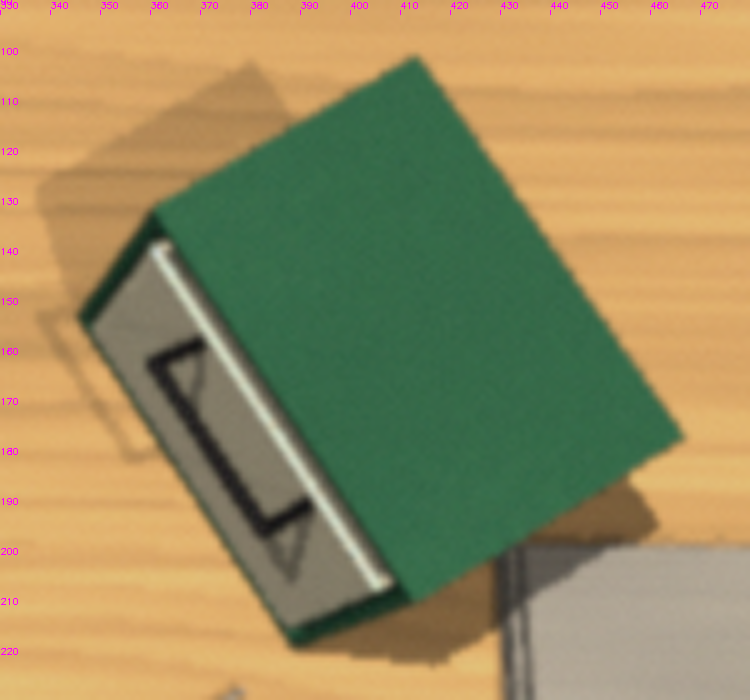

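View pics/s1.png

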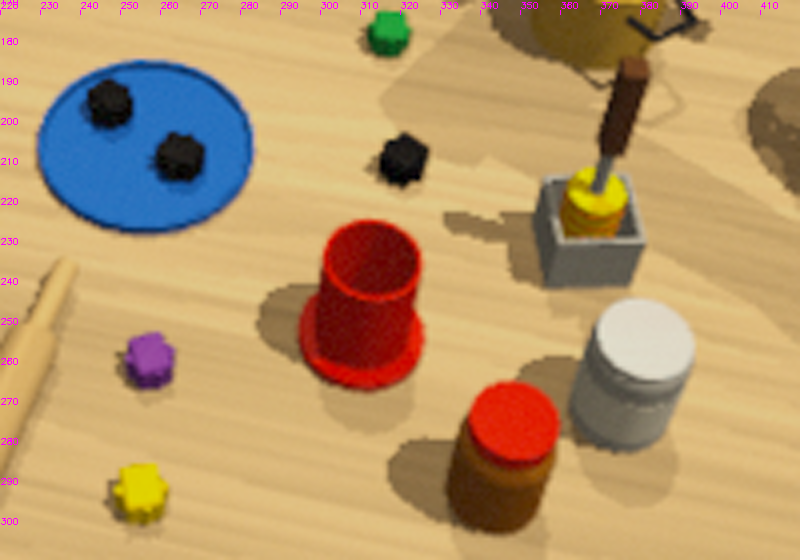

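View pics/s2.png

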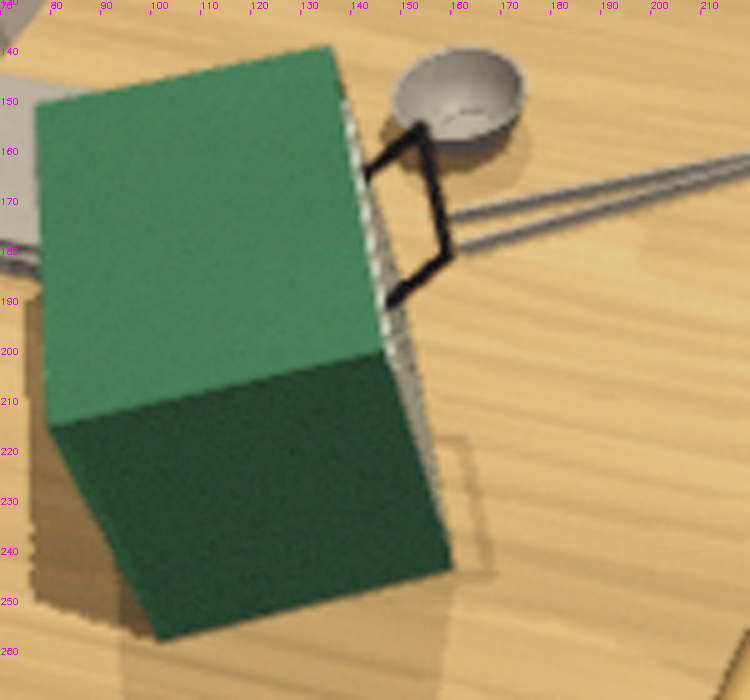

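Run:
```python
from h import *
cs=[back("top",u,v,216) for u,v in((361,131.5),(413.5,101),(467,177.5),(412.5,209.5))]
for c in cs:print(c.round(1), end=' ')
fl,bl,br,fr=cs
print("sizes",[np.linalg.norm(cs[i]-cs[(i+1)%4]).round(0) for i in range(4)])
y=(fl-fr);y/=np.linalg.norm(y);print("y axis",y, "yaw",np.degrees(np.arctan2(-y[0],y[1])))
h1=back("top",360.5,162,199);h2=back("top",382.5,195.5,199)
print("handle",h1,h2,(h1+h2)/2,"tri",tri((154,155),(382.5,195.5)),tri((160,181),(360.5,162)))
print("front mid",(fl+fr)/2,"centre",sum(cs)/4)
print("case scene corners",[back("scene",70+u/5,130+v/5,216).round(0) for u,v in((330,47),(385,350),(50,425),(35,105))])
print("holder rim", back("top",120+330/4,110+222/4,105), back("scene",220+371/4,170+258/4,105))
print("holder foot", back("top",120+348/4,110+253/4,9))
print("grip top tri",tri((378,186),(137.5,196.5)))
print("shaft bottom/head top tri",tri((220+599/4,170+185/4),(120+118/4,110+375/4)))
print("caddy top", [back("top",120+u/4,110+v/4,60).round(0) for u,v in((92,372),(166,335),(184,410),(104,438))])
print("caddy scene", [back("scene",220+u/4,170+v/4,60).round(0) for u,v in((542,178),(628,175),(642,240),(548,243))])
print("plate",back("top",120+597/4,110+426/4,8))
for n,u,v,z in(("jar",165,132,105),("tin",140,160,100),("pot",151.5,290,85)):print(n,back("top",u,v,z).round(0))
```

```text
[ 680.  -224.5  216. ] [ 772.7 -375.6  216. ] [ 553.1 -509.5  216. ] [ 462.8 -356.2  216. ] sizes [np.float64(177.0), np.float64(257.0), np.float64(178.0), np.float64(254.0)]
y axis [0.8550853  0.51848735 0.        ] yaw -58.769159660812946
handle [ 596.9871606 -224.7222515  199.       ] [ 502.92829532 -282.33362761  199.        ] [ 549.95772796 -253.52793955  199.        ] tri [ 502.63762214 -281.59048458  199.69882474] [ 596.74416273 -223.45147239  198.10791396]
front mid [ 571.41368695 -290.32102614  216.        ] centre [ 617.14198423 -366.43131203  216.        ]
case scene corners [array([ 467., -353.,  216.]), array([ 685., -219.,  216.]), array([ 776., -370.,  216.]), array([ 558., -505.,  216.])]
holder rim [604.59847906 230.89159361 105.        ] [608.12728829 232.60163162 105.        ]
holder foot [603.52031672 231.15228356   9.        ]
grip top tri [486.41754394 382.58871292 220.3886766 ]
shaft bottom/head top tri [487.91570122 387.28015188  87.56966718]
caddy top [array([494., 417.,  60.]), array([524., 362.,  60.]), array([466., 344.,  60.]), array([443., 404.,  60.])]
caddy scene [array([469., 347.,  60.]), array([450., 410.,  60.]), array([510., 425.,  60.]), array([530., 357.,  60.])]
plate [464.35230448  25.79447902   8.        ]
jar [709. 351. 105.]
tin [620. 423. 100.]
pot [235. 366.  85.]
```

Exactly three lumps are present, and I have positions for everything: the brush is at about (487,384), the holder at (605,231), and the handle at (550,-254,199). Before reaching, I'll check the grip's yaw in a close crop.

Run:
```python
from h import *
t=snapshot("top");s=snapshot("scene")
crop(t,128,186,40,36,14,"tb.png");crop(s,350,180,40,64,9,"sb.png")
```

```text
(no output)
```

View pics/tb.png

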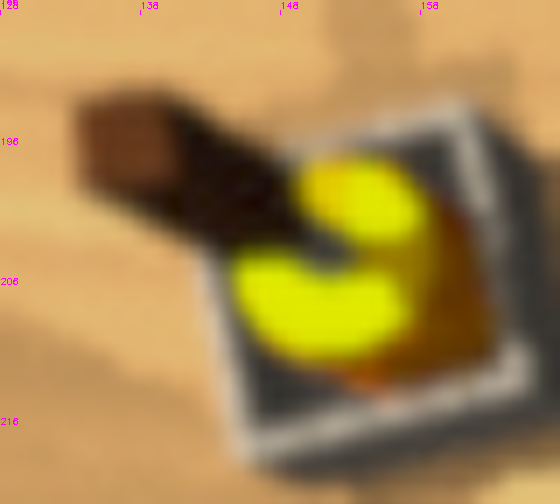

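View pics/sb.png

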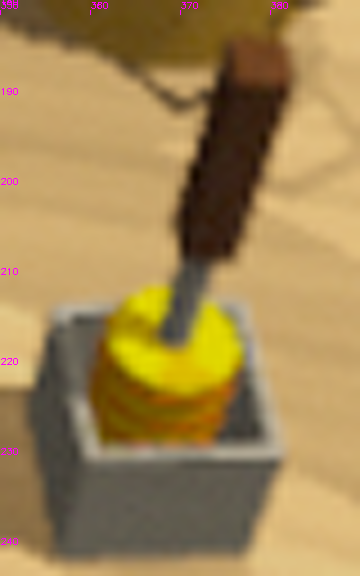

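```bash
python3 -m inch '[[[100,0,0,0.035,8],[100,0,0,0.035,8],[100,0.0345,-0.019,0,5.4],[100,0.0345,-0.019,0,0],[100,0.0345,-0.019,0,0],[100,0.0345,-0.019,0,0],[100,0.0345,-0.019,0,0],[100,0.0345,-0.019,0,0],[100,0.0345,-0.019,0,0],[100,0.0345,-0.019,0,0],[100,0,0,0,0],[100,0,0,0,0]]]' 40
```

```text
time: 1.5
eef_pos: [486.0, 383.0, 300.9]
tcp_rot: [[-0.001, 0.001, 1.0], [0.0, 1.0, -0.001], [-1.0, 0.0, -0.001]]
contact_force: [-0.2, -0.1, -0.6]
width: 0.996
```

```bash
python3 -m inch '[[[100,0,0,-0.03,0],[100,0,0,-0.03,0],[100,0,0,-0.03,0],[100,0,0,-0.03,0],[100,0,0,-0.017,0],[100,0,0,0,0],[0,0,0,0,0],[0,0,0,0,0],[0,0,0,0,0],[0,0,0,0,0],[0,0,0,0,0],[0,0,0,0,0],[0,0,0,0,0],[0,0,0,0,0]]]' 40
python3 - <<'E'
from h import *
t=snapshot("top");s=snapshot("scene")
crop(t,110,150,120,100,6,"t3.png");crop(s,330,130,100,120,5,"s3.png");print(read_state()["contact_force"],read_state()["width"])
E
```

```text
time: 2.9
eef_pos: [486.2, 384.1, 165.5]
tcp_rot: [[0.002, -0.001, 1.0], [0.002, 1.0, 0.001], [-1.0, 0.002, 0.002]]
contact_force: [-0.4, 1.1, 5.4]
width: 0.236
[1.06031698 0.39872196 5.95618642] 0.2402852285465257
```

View pics/s3.png

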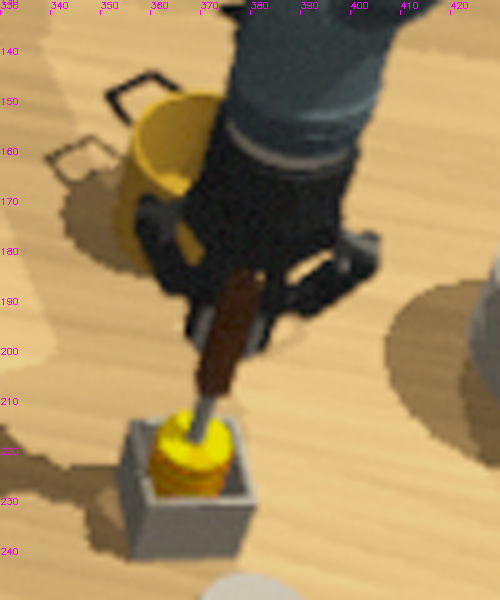

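View pics/t3.png

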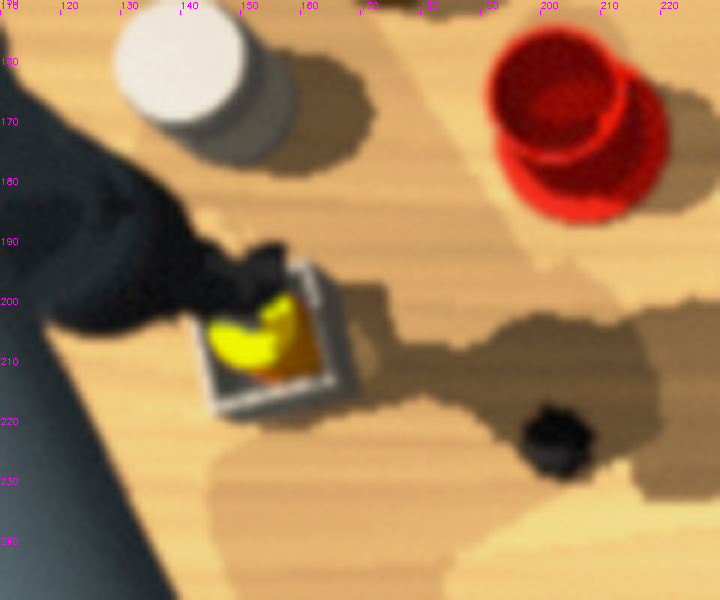

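```bash
python3 -m inch '[[[0,0,0,0.02,0],[0,0,0,0.03,0],[0,0,0,0.03,0],[0,0,0,0.03,0],[0,0,0,0.03,0],[0,0.02,-0.0255,0,0],[0,0.02,-0.0255,0,0],[0,0.02,-0.0255,0,0],[0,0.02,-0.0255,0,0],[0,0.02,-0.0255,0,0],[0,0.02,-0.0255,0,0],[0,0,0,0,0],[0,0,0,0,0],[0,0,0,0,0]]]' 60
python3 - <<'E'
from h import *
t=snapshot("top");s=snapshot("scene")
crop(t,150,110,120,100,6,"t4.png");crop(s,260,150,120,120,5,"s4.png");print(read_state()["contact_force"],read_state()["width"])
E
```

```text
time: 4.4
eef_pos: [604.7, 231.0, 303.8]
tcp_rot: [[-0.002, -0.001, 1.0], [0.0, 1.0, 0.001], [-1.0, 0.0, -0.002]]
contact_force: [-0.6, 0.4, -2.0]
width: 0.227
[-0.33669888  0.3149949  -2.07579808] 0.22523327293440662
```

View pics/s4.png

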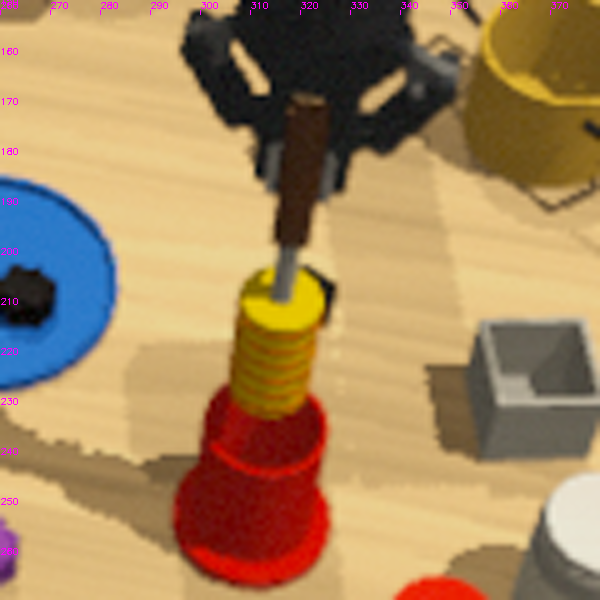

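View pics/t4.png

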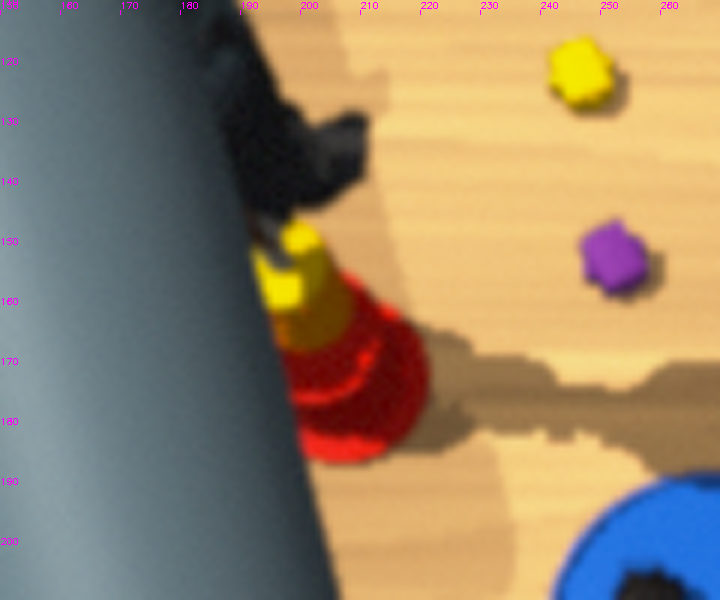

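Run:
```python
from h import *
p=read_state()["eef_pos"];print(p)
zt=p[2]-161.5
print("headtop pred",proj("scene",(p[0],p[1],zt+80)),"meas 316.6,209.6; griptop pred",proj("scene",(p[0],p[1],zt+220)))
print("head top ellipse L/R bottom pred",[proj("scene",(p[0]+22.5*np.cos(a),p[1]+22.5*np.sin(a),zt+80)).round(1) for a in np.linspace(0,2*np.pi,8,False)])
print("bottom ell",[proj("scene",(p[0]+22.5*np.cos(a),p[1]+22.5*np.sin(a),zt)).round(1) for a in np.linspace(0,2*np.pi,8,False)])
print("tip center", back("scene",260+270/5,150+405/5,zt))
```

```text
[604.67849644 231.44926011 304.24220032]
headtop pred [316.63118744 207.55988454] meas 316.6,209.6; griptop pred [322.41732559 170.85713167]
head top ellipse L/R bottom pred [array([315.3, 214.1]), array([321.7, 213.3]), array([325.1, 209.2]), array([323.5, 204.2]), array([318. , 201.2]), array([311.7, 201.9]), array([308.2, 205.9]), array([309.6, 211. ])]
bottom ell [array([312.4, 232. ]), array([318.6, 231.3]), array([321.8, 227.2]), array([320.4, 222.2]), array([315.1, 219.3]), array([309.1, 220. ]), array([305.8, 224. ]), array([307.1, 229. ])]
tip center [622.819828   235.02606204 142.74220032]
```

```bash
python3 -m inch '[[[0,0.0005,0,-0.02,0],[0,0,0,-0.02,0],[0,0,0,-0.02,0],[0,0,0,0,0]]]' 60;  python3 - <<'E'
from h import *
s=snapshot("scene")
crop(s,260,150,120,120,5,"s5.png")
E
```

```text
time: 4.9
eef_pos: [603.4, 230.9, 241.2]
tcp_rot: [[-0.006, -0.002, 1.0], [-0.001, 1.0, 0.002], [-1.0, -0.001, -0.006]]
contact_force: [0.9, -0.4, -2.1]
width: 0.229
```

View pics/s5.png

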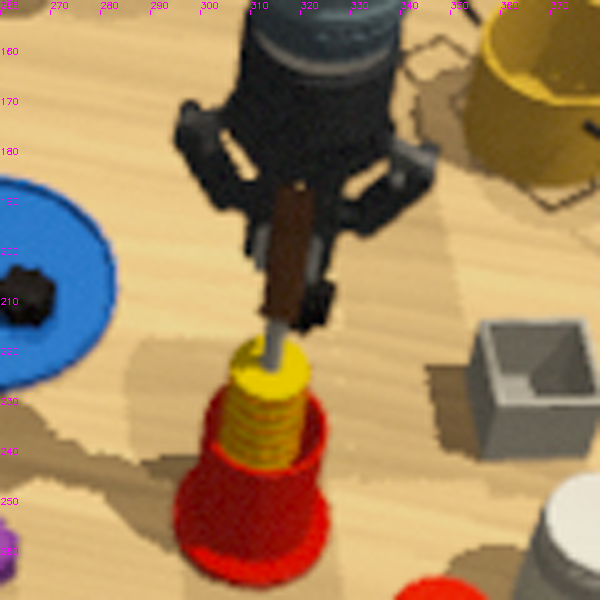

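```bash
python3 -m inch '[[[0,0,0,-0.02,0],[0,0,0,-0.02,0],[0,0,0,-0.015,0],[0,0,0,0,0]]]' 60
python3 - <<'E'
from h import *
s=snapshot("scene")
crop(s,260,150,120,120,5,"s6.png")
E
```

```text
time: 5.35
eef_pos: [604.9, 230.7, 188.5]
tcp_rot: [[-0.002, -0.001, 1.0], [-0.001, 1.0, 0.001], [-1.0, -0.001, -0.002]]
contact_force: [0.4, 0.4, -0.8]
width: 0.228
```

```bash
python3 -m inch '[[[0,0,0,-0.005,0],[0,0,0,0,0]]]'; python3 -m inch '[[[0,0,0,-0.004,0],[0,0,0,0,0]]]'
```

```text
time: 5.6
eef_pos: [606.5, 230.9, 185.3]
tcp_rot: [[0.002, -0.001, 1.0], [0.001, 1.0, 0.001], [-1.0, 0.001, 0.002]]
contact_force: [-0.8, -0.0, -1.7]
width: 0.229
time: 5.8
eef_pos: [605.9, 230.5, 180.3]
tcp_rot: [[-0.0, -0.001, 1.0], [0.0, 1.0, 0.001], [-1.0, 0.0, -0.0]]
contact_force: [-0.0, -0.1, -1.2]
width: 0.223
```

View pics/s6.png

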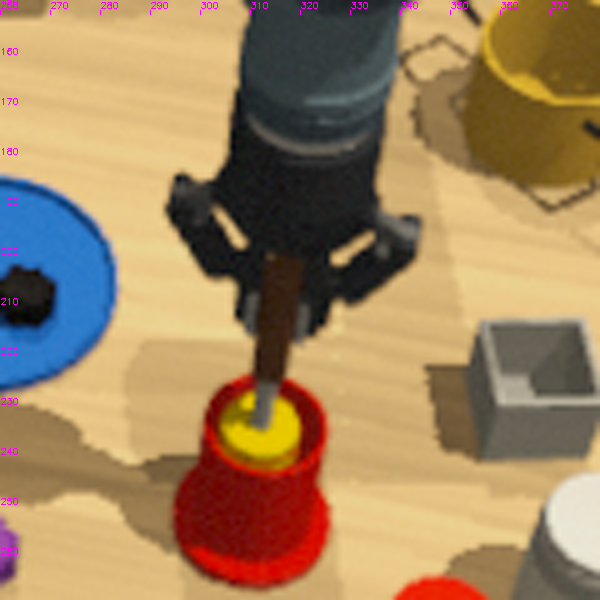

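```bash
python3 -m inch '[[[0,0,0,-0.004,0],[0,0,0,0,0]]]';python3 -m inch '[[[0,0,0,-0.003,0],[0,0,0,0,0]]]'; python3 -m inch '[[[0,0,0,-0.002,0],[0,0,0,0,0]]]'
```

```text
time: 6.0
eef_pos: [605.6, 230.4, 175.7]
tcp_rot: [[-0.001, -0.001, 1.0], [-0.0, 1.0, 0.001], [-1.0, -0.0, -0.001]]
contact_force: [0.2, 0.4, -2.0]
width: 0.227
time: 6.2
eef_pos: [606.4, 230.6, 173.7]
tcp_rot: [[0.001, -0.001, 1.0], [0.0, 1.0, 0.001], [-1.0, 0.0, 0.001]]
contact_force: [0.6, -0.4, 0.3]
width: 0.227
time: 6.4
eef_pos: [606.9, 230.7, 173.6]
tcp_rot: [[0.003, -0.001, 1.0], [0.001, 1.0, 0.001], [-1.0, 0.001, 0.003]]
contact_force: [-1.1, 0.4, 7.6]
width: 0.233
```

```bash
python3 -m inch '[[[0,0,0,0.02,0],[0,0,0,0.025,0],[0,0,0,0.025,0],[0,0,0,0.017,0],[0,0,0,0,0],[0,0,0,0,0],[0,0,0,0,0]]]';  python3 - <<'E'
from h import *
s=snapshot("scene")
crop(s,260,150,120,120,5,"s7.png")
E
```

```text
time: 7.1
eef_pos: [605.2, 230.4, 256.6]
tcp_rot: [[-0.003, -0.001, 1.0], [-0.001, 1.0, 0.001], [-1.0, -0.001, -0.003]]
contact_force: [0.5, -0.2, -1.4]
width: 0.232
```

View pics/s7.png

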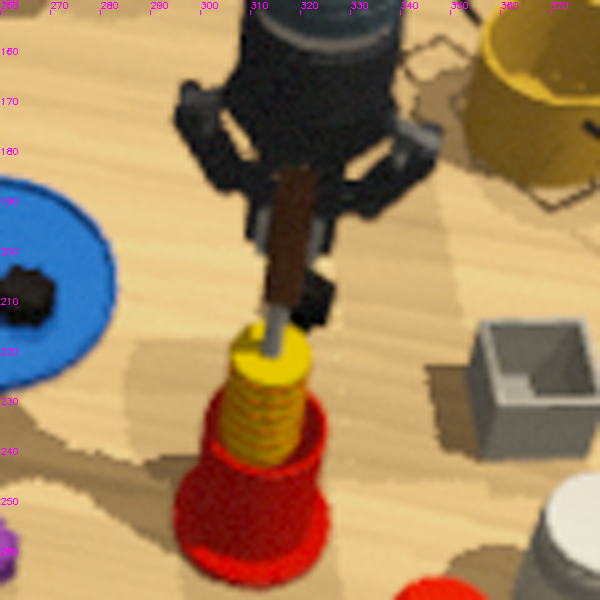

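```bash
python3 -m inch '[[[0,0,0,0.004,0],[0,0,0,0,0],[0,0,0,-0.02,0],[0,0,0,-0.025,0],[0,0,0,-0.025,0],[0,0,0,-0.019,0],[0,0,0,-0.002,0],[0,0,0,0,0],[0,0,0,0,0]]]'; python3 -m inch '[[[0,0,0,0.02,0],[0,0,0,0.025,0],[0,0,0,0.025,0],[0,0,0,0.021,0],[0,0,0,0,0],[0,0,0,0,0]]]'; python3 -m inch '[[[0,0,0,-0.02,0],[0,0,0,-0.025,0],[0,0,0,-0.025,0],[0,0,0,-0.019,0],[0,0,0,-0.002,0],[0,0,0,0,0],[0,0,0,0,0]]]'
```

```text
time: 8.05
eef_pos: [606.3, 230.7, 171.7]
tcp_rot: [[0.001, -0.001, 1.0], [0.0, 1.0, 0.001], [-1.0, 0.0, 0.001]]
contact_force: [-0.5, -0.3, 0.5]
width: 0.227
time: 8.65
eef_pos: [606.1, 230.6, 261.8]
tcp_rot: [[0.0, -0.001, 1.0], [0.0, 1.0, 0.001], [-1.0, 0.0, 0.0]]
contact_force: [0.4, 0.4, -2.1]
width: 0.226
time: 9.35
eef_pos: [605.1, 230.2, 170.0]
tcp_rot: [[-0.002, -0.001, 1.0], [-0.001, 1.0, 0.001], [-1.0, -0.001, -0.002]]
contact_force: [-0.3, -0.6, 0.6]
width: 0.224
```

```bash
python3 -m inch '[[[0,0,0,-0.001,0],[0,0,0,0,0],[0,0,0,0,0]]]'
python3 - <<'E'
from h import *
s=snapshot("scene")
crop(s,260,150,120,120,5,"s8.png")
E
```

```text
time: 9.65
eef_pos: [605.5, 230.3, 170.0]
tcp_rot: [[-0.001, -0.001, 1.0], [-0.0, 1.0, 0.001], [-1.0, -0.0, -0.001]]
contact_force: [-1.4, -0.7, 2.6]
width: 0.229
```

View pics/s8.png

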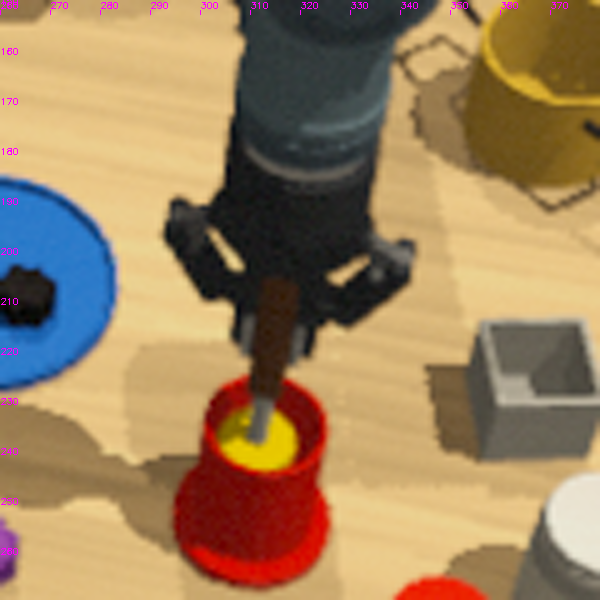

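```bash
python3 -m inch '[[[0,0,0,0.02,0],[0,0,0,0.025,0],[0,0,0,0.025,0],[0,0,0,0.018,0],[0,0,0,0,0],[0,0,0,0,0],[0,0,0,0,0]]]'; python3 -m inch '[[[0,0,0,0.025,0],[0,0,0,0.02,0],[0,0,0,0,0],[0,-0.02,0.0255,0,0],[0,-0.02,0.0255,0,0],[0,-0.02,0.0255,0,0],[0,-0.02,0.0255,0,0],[0,-0.02,0.0255,0,0],[0,-0.0185,0.0255,0,0],[0,0,0,0,0],[0,0,0,0,0],[0,0,0,0,0]]]';  python3 - <<'E'
from h import *
s=snapshot("scene");t=snapshot("top")
crop(s,260,110,160,140,5,"s9.png");crop(t,120,130,120,100,6,"t9.png")
E
```

```text
time: 10.4
eef_pos: [605.2, 230.4, 256.3]
tcp_rot: [[-0.003, -0.001, 1.0], [-0.001, 1.0, 0.001], [-1.0, -0.001, -0.003]]
contact_force: [0.5, 0.1, -1.1]
width: 0.222
time: 11.6
eef_pos: [487.7, 382.7, 302.1]
tcp_rot: [[-0.001, 0.0, 1.0], [-0.001, 1.0, -0.0], [-1.0, -0.001, -0.001]]
contact_force: [0.1, -0.3, -1.6]
width: 0.224
```

View pics/s9.png

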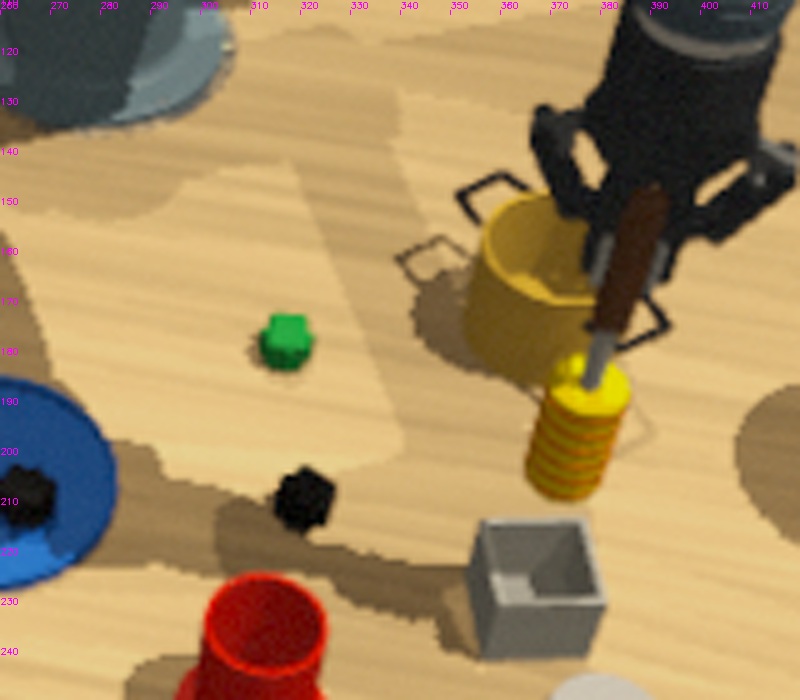

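View pics/t9.png

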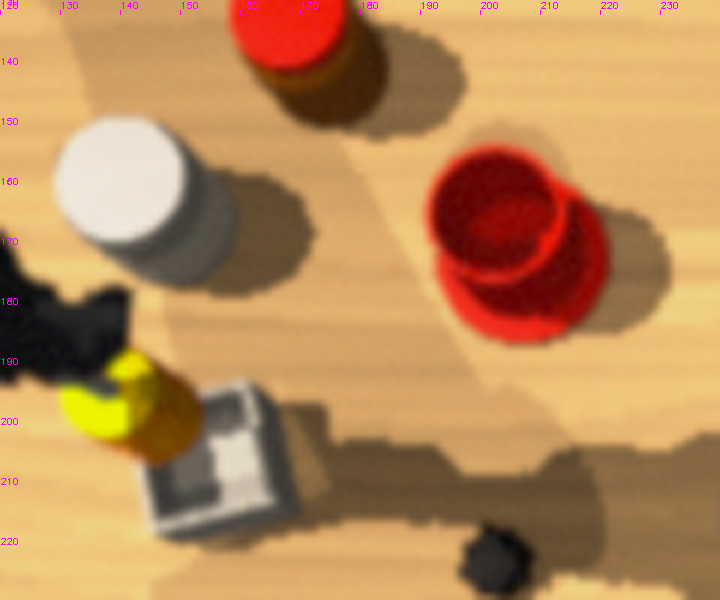

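```bash
python3 - <<'E'
from h import *
print(back("top",153.3,205.85,60), "scene", back("scene",(356.5+376+380.5+357)/4,(213.5+213.5+229.5+230)/4,60))
print("head top", back("top",120+107/6,130+395/6,302-158+80))
print("head top pred scene",proj("scene",(487.7,382.7,224)))
E
python3 -m inch '[[[0,0,0,-0.02,0],[0,0,0,-0.02,0],[0,0,0,-0.02,0],[0,0,0,-0.015,0],[0,0,0,0,0]]]'
python3 - <<'E'
from h import *
s=snapshot("scene");t=snapshot("top")
crop(s,320,130,100,120,5,"s10.png");crop(t,120,160,100,80,7,"t10.png")
E
```

```text
[485.62614412 384.66077866  60.        ] scene [488.10551486 384.56541239  60.        ]
head top [487.66397913 380.18315672 224.        ]
head top pred scene [378.12192273 185.49329804]
time: 12.2
eef_pos: [486.7, 381.8, 225.6]
tcp_rot: [[-0.004, 0.001, 1.0], [-0.003, 1.0, -0.001], [-1.0, -0.003, -0.004]]
contact_force: [-0.6, -0.1, -2.3]
width: 0.229
```

View pics/s10.png

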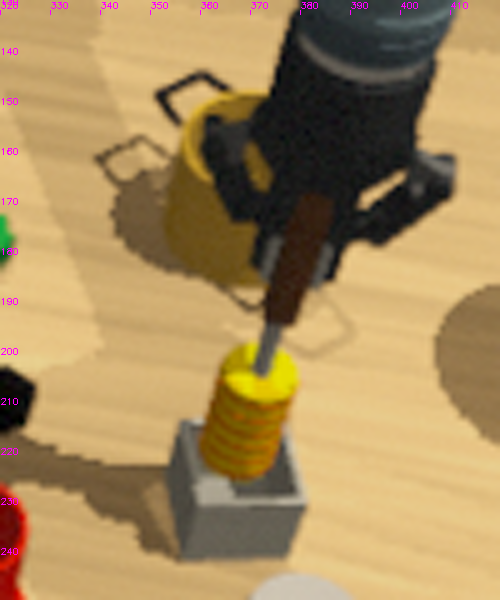

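View pics/t10.png

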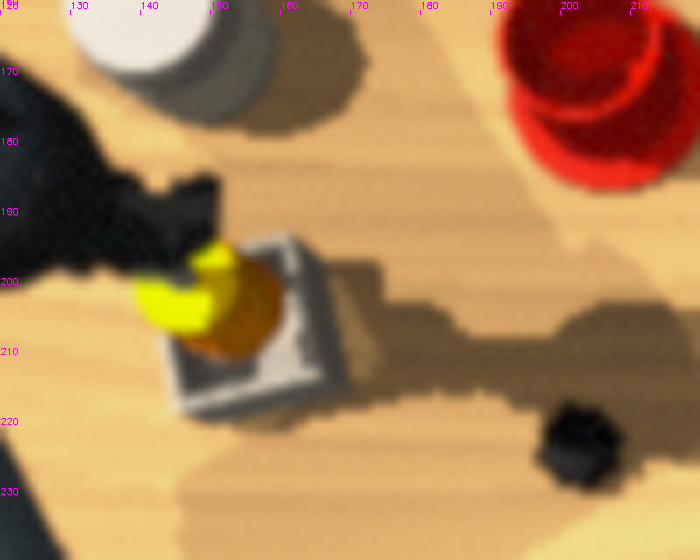

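```bash
python3 -m inch '[[[0,-0.0005,0.002,0,0],[0,0,0,0,0],[0,0,0,-0.012,0],[0,0,0,0,0]]]';python3 -m inch '[[[0,0,0,-0.015,0],[0,0,0,-0.015,0],[0,0,0,-0.015,0],[0,0,0,0,0],[0,0,0,0,0]]]'
```

```text
time: 12.7
eef_pos: [486.3, 385.2, 214.7]
tcp_rot: [[-0.002, -0.001, 1.0], [-0.001, 1.0, 0.001], [-1.0, -0.001, -0.002]]
contact_force: [-1.0, -0.1, -2.1]
width: 0.224
time: 13.2
eef_pos: [486.5, 385.3, 171.2]
tcp_rot: [[-0.001, -0.001, 1.0], [-0.001, 1.0, 0.001], [-1.0, -0.001, -0.001]]
contact_force: [0.2, 1.3, -1.0]
width: 0.223
```

Clear of the walls. I'll lower it in small steps to the floor.

```bash
python3 -m inch '[[[0,0,0,-0.005,0],[0,0,0,0,0],[0,0,0,0,0]]]';python3 -m inch '[[[0,0,0,-0.003,0],[0,0,0,0,0],[0,0,0,0,0]]]'; python3 -m inch '[[[0,0,0,-0.001,0],[0,0,0,0,0],[0,0,0,0,0]]]'
```

```text
time: 13.5
eef_pos: [487.1, 385.6, 166.7]
tcp_rot: [[0.001, -0.001, 1.0], [0.0, 1.0, 0.001], [-1.0, 0.0, 0.001]]
contact_force: [-0.0, 0.5, -0.7]
width: 0.223
time: 13.8
eef_pos: [486.9, 385.5, 163.3]
tcp_rot: [[-0.0, -0.001, 1.0], [0.0, 1.0, 0.001], [-1.0, 0.0, -0.0]]
contact_force: [0.4, 0.0, -1.2]
width: 0.225
time: 14.1
eef_pos: [486.9, 385.5, 162.3]
tcp_rot: [[-0.0, -0.001, 1.0], [0.0, 1.0, 0.001], [-1.0, 0.0, -0.0]]
contact_force: [0.1, 0.1, -1.9]
width: 0.222
```

```bash
python3 -m inch '[[[0,0,0,-0.0015,0],[0,0,0,0,0],[0,0,0,0,0]]]'; python3 -m inch '[[[10,0,0,0,0],[30,0,0,0,0],[40,0,0,0,0],[60,0,0,0,0],[100,0,0,0,0],[100,0,0,0,0],[100,0,0,0.005,0],[100,0,0,0.02,0],[100,0,0,0.03,0],[100,0,0,0.04,0],[100,0,0,0.04,0],[100,0,0,0,0]]]'
python3 - <<'E'
from h import *
s=snapshot("scene");t=snapshot("top")
crop(s,300,130,120,120,5,"s11.png");crop(t,120,160,100,80,7,"t11.png")
E
```

```text
time: 14.4
eef_pos: [487.3, 385.7, 161.9]
tcp_rot: [[0.001, -0.001, 1.0], [0.001, 1.0, 0.001], [-1.0, 0.001, 0.001]]
contact_force: [-1.4, -1.4, 5.4]
width: 0.224
time: 15.6
eef_pos: [489.2, 387.0, 302.9]
tcp_rot: [[0.01, -0.001, 1.0], [0.006, 1.0, 0.001], [-1.0, 0.006, 0.01]]
contact_force: [0.9, 0.4, 0.1]
width: 0.994
```

View pics/s11.png

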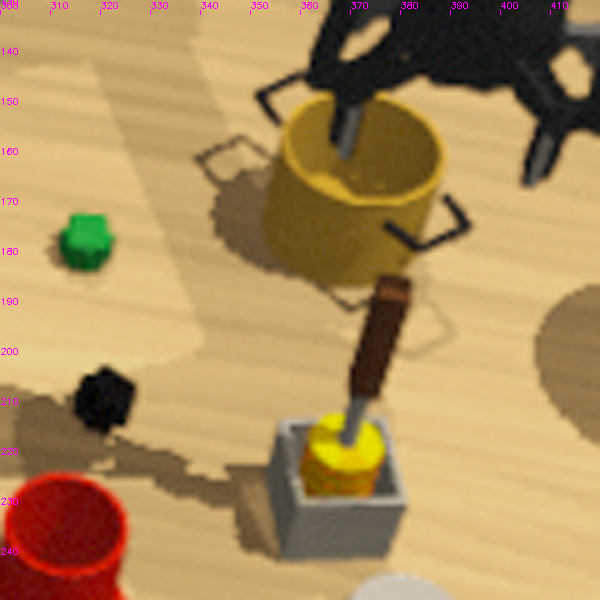

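View pics/t11.png

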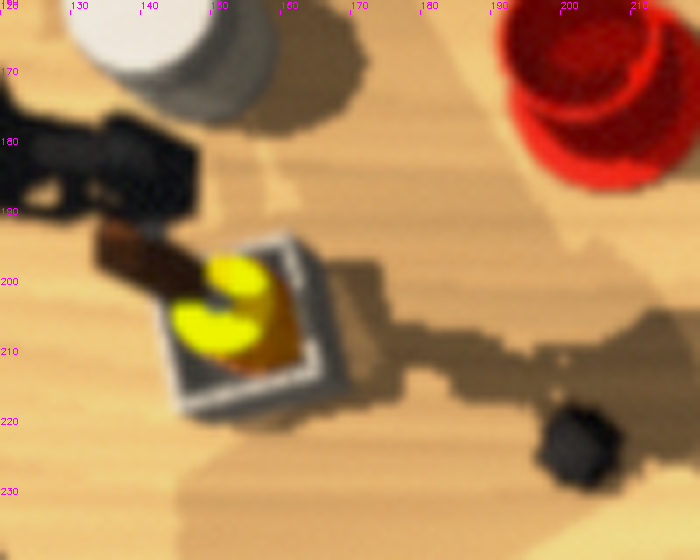

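The brush is back upright in its caddy. Next is the bin handle.

```bash
python3 -m inch '[[[35,0.0045,-0.0456,0,7.8],[35,0.0045,-0.0456,0,7.8],[35,0.0045,-0.0456,0,7.8],[35,0.0045,-0.0456,0,7.8],[35,0.0045,-0.0456,0,0],[35,0.0045,-0.0456,0,0],[35,0.0045,-0.0456,0,0],[35,0.0045,-0.0456,0,0],[35,0.0045,-0.0456,0,0],[35,0.0045,-0.0456,0,0],[35,0.0045,-0.0456,0,0],[35,0.0045,-0.0456,0,0],[35,0.0045,-0.0456,0,0],[35,0.0045,-0.0456,0,0],[35,0,0,0,0],[35,0,0,0,0],[35,0,0,0,0]]]'
python3 - <<'E'
from h import *
s=snapshot("scene");t=snapshot("top")
crop(s,70,110,160,140,5,"s12.png")
p=read_state();print(p["eef_pos"],p["width"],np.degrees(np.arctan2(p["tcp_rot"][1,1],p["tcp_rot"][0,1])))
E
```

```text
time: 17.4
eef_pos: [549.4, -251.6, 294.9]
tcp_rot: [[-0.002, -0.519, 0.855], [0.002, 0.855, 0.519], [-1.0, 0.002, -0.001]]
contact_force: [-0.0, 0.6, 0.9]
width: 0.346
[ 549.80430823 -251.23244596  295.6891671 ] 0.3503461931913422 121.34788466116024
```

View pics/s12.png

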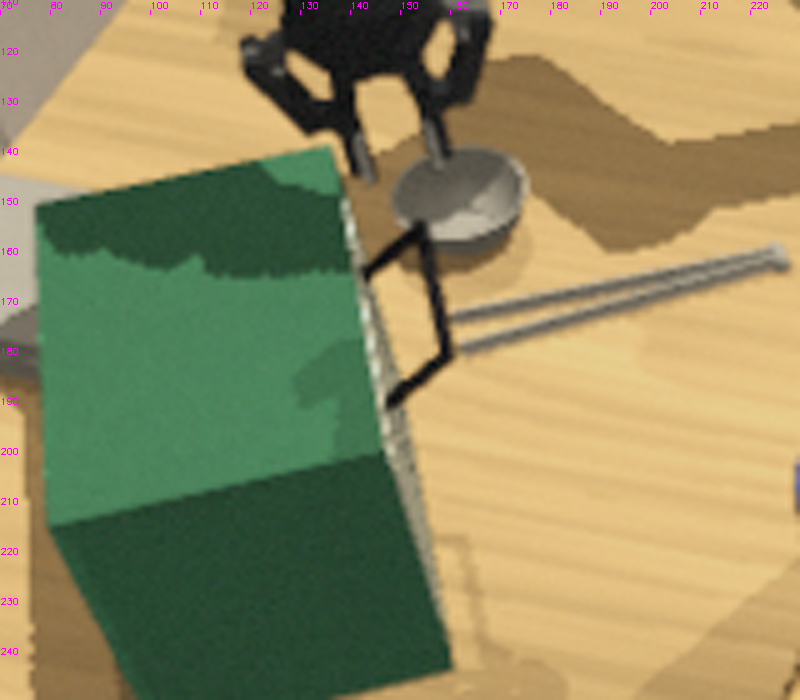

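```bash
python3 -m inch '[[[35,0,-0.0015,-0.03,0],[35,0,0,-0.03,0],[35,0,0,0,0],[35,0,0,0,0]]]'
python3 - <<'E'
from h import *
s=snapshot("scene");t=snapshot("top")
crop(s,100,110,100,100,6,"s13.png");crop(t,330,120,100,100,6,"t13.png")
E
```

```text
time: 17.9
eef_pos: [549.6, -253.1, 236.2]
tcp_rot: [[-0.001, -0.52, 0.854], [0.001, 0.854, 0.52], [-1.0, 0.001, -0.001]]
contact_force: [1.4, 0.5, 0.5]
width: 0.353
```

View pics/s13.png

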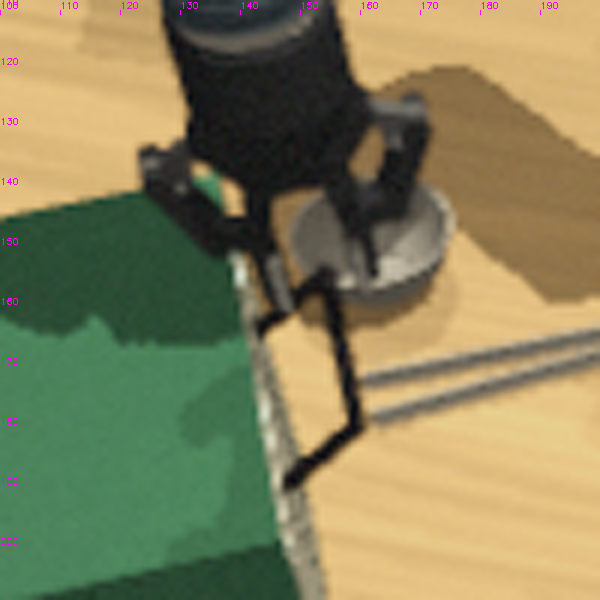

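View pics/t13.png

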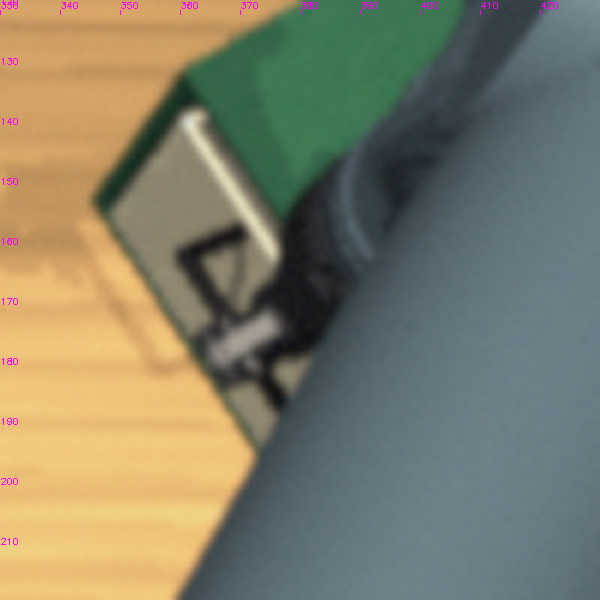

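```bash
python3 -m inch '[[[35,0,0,-0.02,0],[35,0,0,-0.015,0],[35,0,0,0,0]]]'; python3 -m inch '[[[35,0,0,-0.01,0],[35,0,0,-0.01,0],[35,0,0,0,0],[0,0,0,0,0],[0,0,0,0,0],[0,0,0,0,0],[0,0,0,0,0],[0,0,0,0,0]]]' 40
```

```text
time: 18.3
eef_pos: [549.8, -254.1, 200.7]
tcp_rot: [[-0.001, -0.519, 0.855], [0.0, 0.855, 0.519], [-1.0, 0.001, -0.0]]
contact_force: [0.4, 0.2, -0.3]
width: 0.35
time: 19.1
eef_pos: [549.1, -253.0, 181.0]
tcp_rot: [[-0.001, -0.519, 0.855], [0.002, 0.855, 0.519], [-1.0, 0.003, 0.0]]
contact_force: [-2.5, 3.9, 3.0]
width: 0.098
```

Run:
```python
import numpy as np
f=np.array([-.519,.855]);p=np.array([42.,185.])
P=lambda t:np.array([42*np.cos(t)+185*np.sin(t),185*np.cos(t)-42*np.sin(t)])
for a,b in((0,.15),(.15,.3),(.3,.45),(.45,.6)):
    d=P(b)-P(a);print(a,b,d.round(1),(d[0]*f).round(1),d[1].round(1))
```

```text
0 0.15 [27.2 -8.4] [-14.1  23.2] -8.4
0.15 0.3 [ 25.6 -12.3] [-13.3  21.9] -12.3
0.3 0.45 [ 23.5 -16. ] [-12.2  20.1] -16.0
0.45 0.6 [ 20.8 -19.3] [-10.8  17.8] -19.3
```

```bash
python3 -m inch '[[[0,-0.0047,0.0077,-0.0023,0],[0,-0.0047,0.0077,-0.0028,0],[0,-0.0047,0.0077,-0.0033,0],[0,0,0,0,0]]]'; python3 -m inch '[[[0,-0.0044,0.0073,-0.0037,0],[0,-0.0044,0.0073,-0.0041,0],[0,-0.0044,0.0073,-0.0045,0],[0,0,0,0,0]]]'; python3 -m inch '[[[0,-0.0041,0.0067,-0.0049,0],[0,-0.0041,0.0067,-0.0053,0],[0,-0.0041,0.0067,-0.0058,0],[0,0,0,0,0]]]'; python3 -m inch '[[[0,-0.0036,0.006,-0.006,0],[0,-0.0036,0.006,-0.0064,0],[0,-0.0036,0.006,-0.0068,0],[0,0,0,0,0],[0,0,0,0,0]]]'
```

```text
time: 19.5
eef_pos: [535.9, -231.2, 173.5]
tcp_rot: [[0.002, -0.519, 0.855], [-0.002, 0.855, 0.519], [-1.0, -0.002, 0.0]]
contact_force: [-1.6, -1.6, 5.3]
width: 0.096
time: 19.9
eef_pos: [522.0, -208.4, 160.5]
tcp_rot: [[-0.0, -0.519, 0.855], [0.001, 0.855, 0.519], [-1.0, 0.001, 0.0]]
contact_force: [-1.2, -0.3, 4.6]
width: 0.099
time: 20.3
eef_pos: [509.6, -188.1, 143.9]
tcp_rot: [[-0.001, -0.519, 0.855], [0.001, 0.855, 0.519], [-1.0, 0.001, 0.0]]
contact_force: [-0.6, -0.6, 0.6]
width: 0.101
time: 20.8
eef_pos: [498.7, -170.3, 124.2]
tcp_rot: [[-0.002, -0.519, 0.855], [0.002, 0.855, 0.519], [-1.0, 0.003, -0.0]]
contact_force: [-1.4, 2.0, -1.3]
width: 0.101
```

```bash
python3 -m inch '[[[30,0,0,0,0],[30,0,0,0,0],[30,0,0,0,0],[30,0,0,0.02,0],[30,0,0,0.03,0],[30,0,0,0.04,0],[30,0,0,0.04,0],[60,-0.01,0.04,0.03,0],[60,-0.01,0.04,0,-8],[60,-0.01,0.04,0,-8],[60,-0.01,0.04,0,-8],[60,0,0.04,0,-8],[60,0,0,0,0],[60,0,0,0,0]]]'
python3 - <<'E'
from h import *
s=snapshot("scene");t=snapshot("top")
crop(t,230,90,200,150,4,"t14.png");crop(s,70,110,190,160,4,"s14.png")
for n,im,z in(("top",t,14),("scene",s,14)):
    m=(im.max(2)<45).astype('uint8');k,l,st,ce=cv2.connectedComponentsWithStats(m)
    for i in range(1,k):
        if 30<st[i,4]<130 and st[i,2]<14 and st[i,3]<14: print(n,st[i],ce[i].round(1),back(n,*ce[i],z).round(0))
p=read_state();print(p["eef_pos"],p["width"],np.degrees(np.arctan2(p["tcp_rot"][1,1],p["tcp_rot"][0,1])))
E
```

```text
time: 22.2
eef_pos: [459.9, 27.2, 284.6]
tcp_rot: [[0.001, 0.006, 1.0], [-0.0, 1.0, -0.006], [-1.0, -0.0, 0.001]]
contact_force: [-0.8, -0.4, 0.1]
width: 0.604
top [141 195   8   7  36] [144.2 198.2] [517. 429.  14.]
top [200 219   9  10  51] [204.4 223.7] [437. 232.  14.]
top [307 375  11   9  52] [312.  379.4] [ -21. -107.   14.]
scene [176   0   6  12  51] [178.8   5.3] [-795. -735.   14.]
scene [306  74   5  11  44] [308.2  79.5] [-270.   74.   14.]
scene [242 190  11  12  98] [246.9 195.7] [440. -10.  14.]
scene [259 204  12  11 103] [264.4 209.1] [481.  61.  14.]
scene [315 204  12  12 102] [320.2 209.7] [440. 237.  14.]
[460.0669123   25.98029142 284.37306436] 0.6028389992796853 89.49222095557094
```

View pics/s14.png

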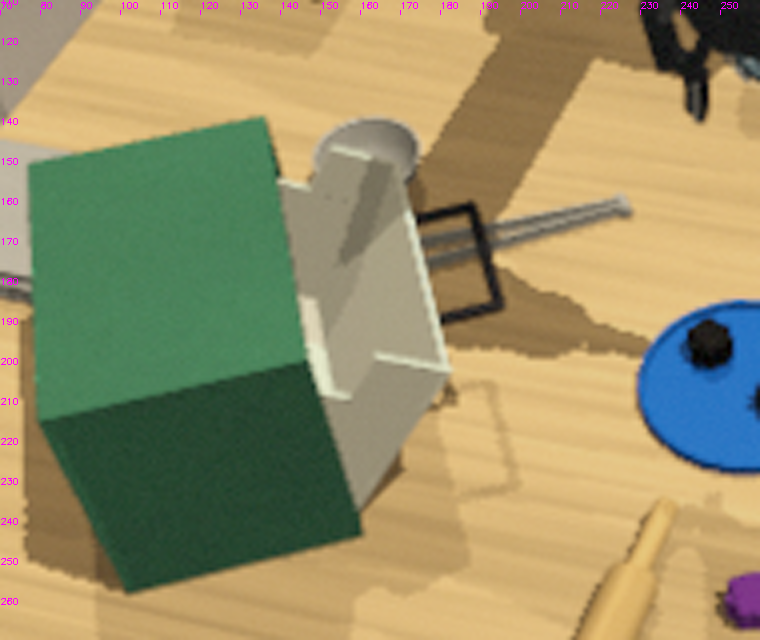

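View pics/t14.png

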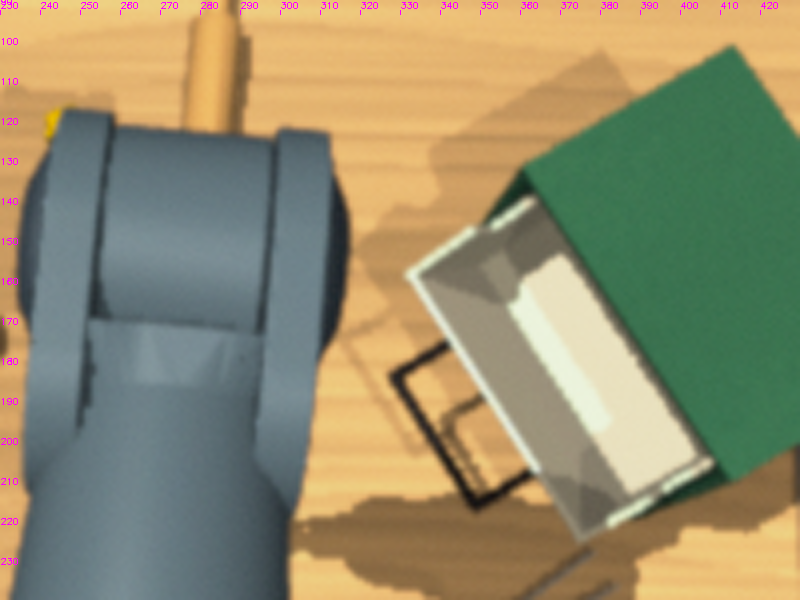

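```bash
python3 -m inch '[[[65,0.011,0.0175,-0.03,0],[65,0.011,0.0175,-0.03,0],[65,0,0,-0.04,0],[65,0,0,-0.04,0],[65,0,0,-0.04,0],[65,0,0,-0.03,0],[65,0,0,0,0],[65,0,0,0,0]]]' 30
python3 - <<'E'
from h import *
s=snapshot("scene")
crop(s,210,140,110,110,6,"s15.png")
p=read_state();print(p["eef_pos"])
print(proj("scene",(482,61,19)))
E
```

```text
time: 23.1
eef_pos: [481.8, 60.7, 74.5]
tcp_rot: [[-0.001, 0.01, 1.0], [-0.0, 1.0, -0.01], [-1.0, -0.0, -0.001]]
contact_force: [-0.1, 0.0, 1.3]
width: 0.649
[483.05616356  60.91211011  75.6556084 ]
[264.45355873 208.31289223]
```

View pics/s15.png

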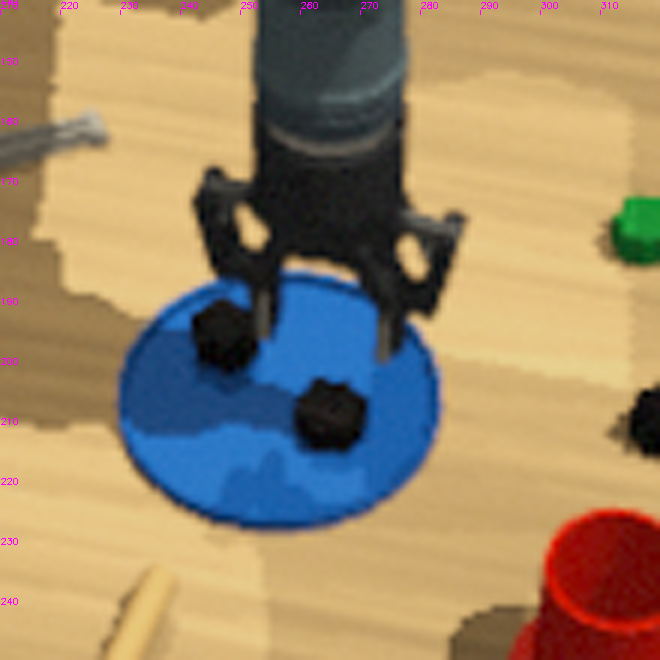

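```bash
python3 -m inch '[[[65,0,0,-0.025,0],[65,0,0,-0.025,0],[65,0,0,-0.014,0],[65,0,0,0,0],[0,0,0,0,0],[0,0,0,0,0],[0,0,0,0,0],[0,0,0,0,0],[0,0,0,0,0],[0,0,0,0,0]]]' 30
```

```text
time: 24.15
eef_pos: [483.7, 61.6, 12.4]
tcp_rot: [[0.004, 0.009, 1.0], [-0.0, 1.0, -0.009], [-1.0, -0.0, 0.004]]
contact_force: [-1.0, 0.2, 6.3]
width: 0.458
```

```bash
python3 -m inch '[[[0,0,0,0.001,0],[0,0,0,0,0],[0,0,0,0,0]]]' 40;  python3 -m inch '[[[0,0,0,0.01,0],[0,0,0,0.02,0],[0,0,0,0.02,0],[0,0,0,0.02,0],[0,0,0,0,0]]]'
python3 - <<'E'
from h import *
s=snapshot("scene")
crop(s,210,140,110,110,6,"s16.png")
E
```

```text
time: 24.45
eef_pos: [483.0, 61.8, 12.5]
tcp_rot: [[0.002, 0.009, 1.0], [0.0, 1.0, -0.009], [-1.0, 0.0, 0.002]]
contact_force: [-1.3, 0.9, 6.8]
width: 0.458
time: 24.95
eef_pos: [484.1, 61.8, 84.2]
tcp_rot: [[0.005, 0.009, 1.0], [0.0, 1.0, -0.009], [-1.0, 0.0, 0.005]]
contact_force: [0.6, 0.2, 0.7]
width: 0.46
```

View pics/s16.png

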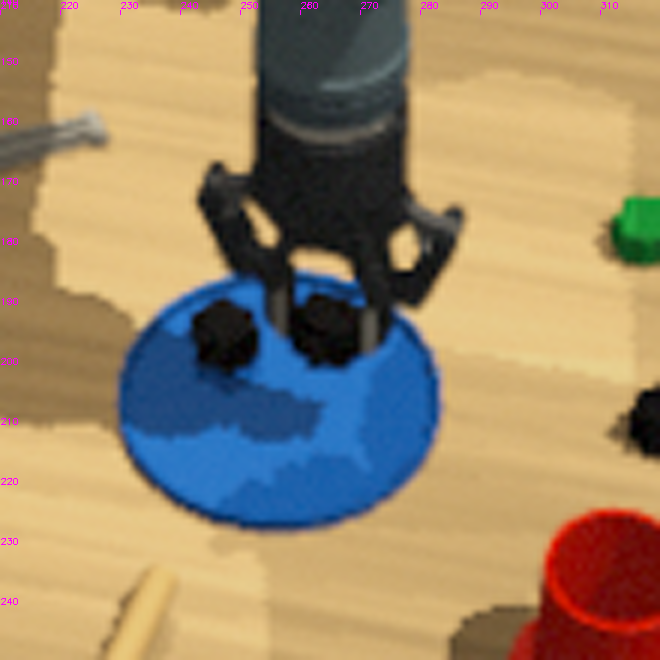

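```bash
python3 -m inch '[[[0,0,0,0.04,0],[0,0,0,0.04,0],[0,0,0,0.04,-8.3],[0,0.0084,-0.0396,0,-8.3],[0,0.0084,-0.0396,0,-8.3],[0,0.0084,-0.0396,0,-8.3],[0,0.0084,-0.0396,0,-8.3],[0,0.0084,-0.0396,0,-8.3],[0,0.0084,-0.0396,0,-8.3],[0,0.0084,-0.0396,0,0],[0,0.0084,-0.0396,0,0],[0,0,0,0,0],[0,0,0,0,0]]]'
python3 - <<'E'
from h import *
s=snapshot("scene")
crop(s,70,100,140,130,6,"s17.png")
E
```

```text
time: 26.3
eef_pos: [548.3, -255.4, 199.6]
tcp_rot: [[-0.002, 0.855, 0.519], [0.002, 0.519, -0.855], [-1.0, -0.001, -0.003]]
contact_force: [-0.8, 0.1, 0.2]
width: 0.454
```

View pics/s17.png

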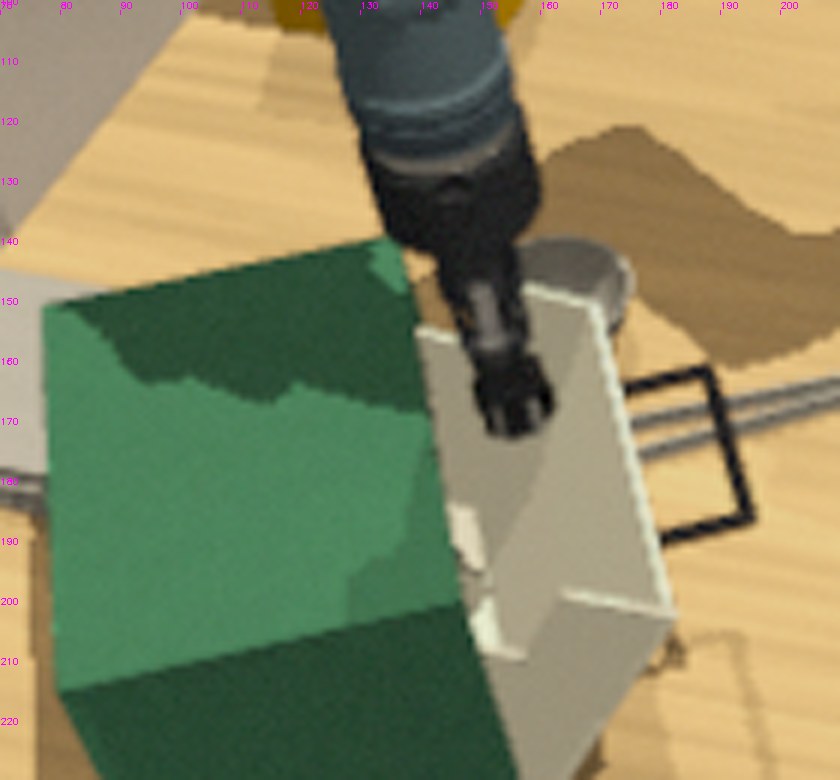

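```bash
python3 -m inch '[[[0,0,0,-0.02,0],[0,0,0,-0.015,0],[0,0,0,0,0],[65,0,0,0,0],[65,0,0,0,0],[65,0,0,0,0],[65,0,0,0,0],[65,0,0,0.035,0],[65,0,0,0,0]]]'
python3 - <<'E'
from h import *
s=snapshot("scene")
crop(s,70,100,140,130,6,"s18.png")
E
```

```text
time: 27.25
eef_pos: [551.1, -256.3, 205.9]
tcp_rot: [[0.006, 0.854, 0.521], [-0.004, 0.521, -0.854], [-1.0, 0.003, 0.006]]
contact_force: [0.2, -0.5, 1.5]
width: 0.652
```

View pics/s18.png

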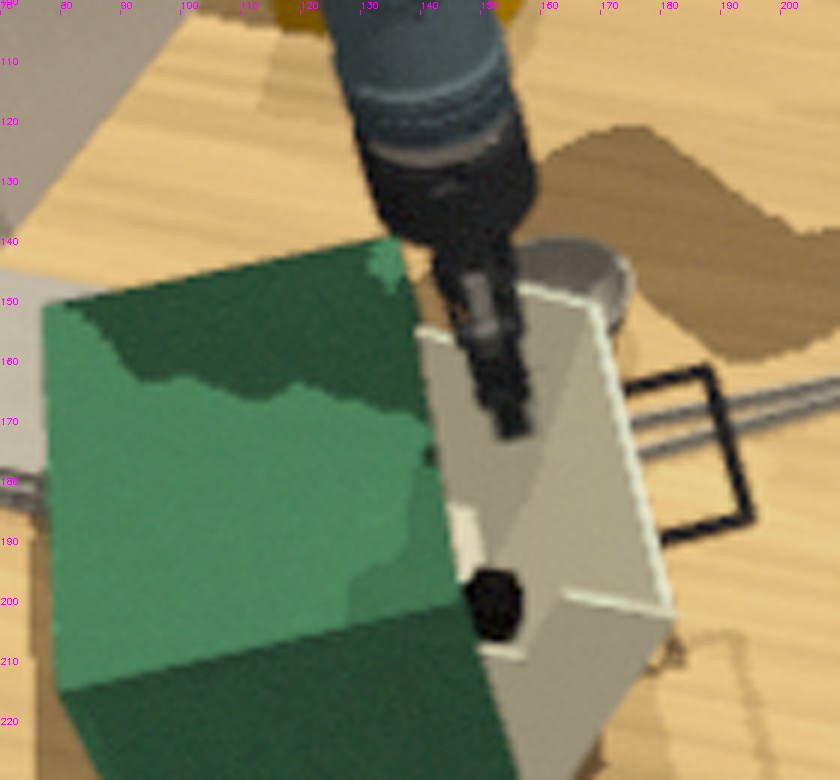

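```bash
python3 -m inch '[[[62,-0.0136,0.0308,0,-7.5],[62,-0.0136,0.0308,0,-7.5],[62,-0.0136,0.0308,0,-7.5],[62,-0.0136,0.0308,0,-7.5],[62,-0.0136,0.0308,0,-7.5],[62,-0.0136,0.0308,0,-7.5],[62,-0.0136,0.0308,0,-7.5],[62,-0.0136,0.0308,0,-7.5],[62,0,0,-0.04,0],[62,0,0,-0.04,0],[62,0,0,-0.04,0],[62,0,0,0,0],[62,0,0,0,0]]]'
python3 - <<'E'
from h import *
s=snapshot("scene")
crop(s,200,130,130,120,6,"s19.png")
m=(s.max(2)<45).astype('uint8');k,l,st,ce=cv2.connectedComponentsWithStats(m)
for i in range(1,k):
    if 30<st[i,4]<150 and st[i,2]<16 and st[i,3]<16: print(st[i],ce[i].round(1),back("scene",*ce[i],14).round(0))
print(read_state()["eef_pos"])
E
```

```text
time: 28.6
eef_pos: [439.3, -8.5, 81.3]
tcp_rot: [[-0.002, 0.878, -0.479], [0.0, -0.479, -0.878], [-1.0, -0.002, 0.001]]
contact_force: [0.8, 0.2, 0.6]
width: 0.62
[  0   0  11  14 114] [4.1 5.3] [ -572. -1685.    14.]
[176   0   6  12  46] [178.8   5.2] [-795. -736.   14.]
[242 190  11  12  97] [247.  195.6] [439. -10.  14.]
[147 195  10  12  89] [151.9 200.3] [ 536. -312.   14.]
[315 204  12  12 103] [320.1 209.7] [440. 237.  14.]
[440.93852168  -8.83640258  82.54960129]
```

View pics/s19.png

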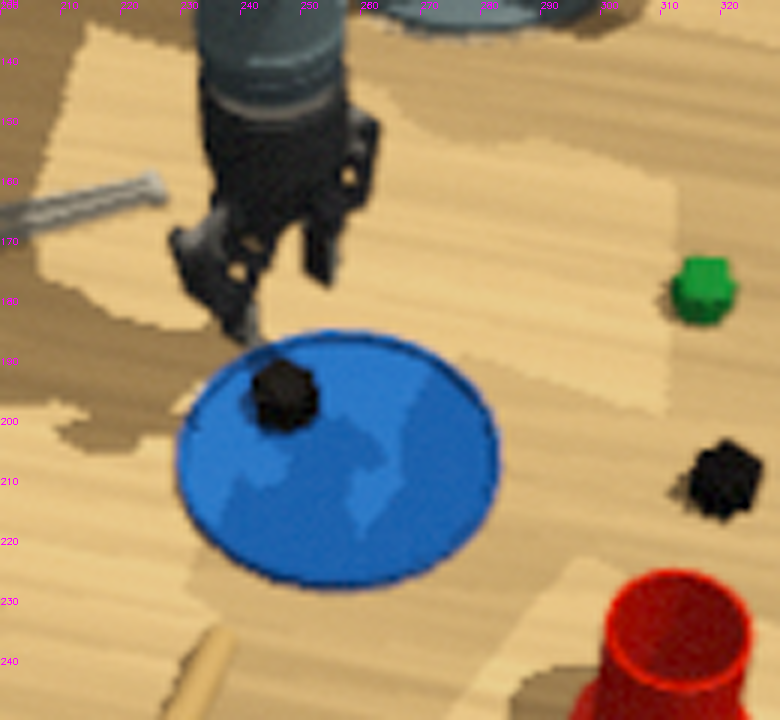

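```bash
python3 -m inch '[[[62,0,-0.001,-0.025,0],[62,0,0,-0.025,0],[62,0,0,-0.019,0],[62,0,0,0,0],[0,0,0,0,0],[0,0,0,0,0],[0,0,0,0,0],[0,0,0,0,0],[0,0,0,0,0],[0,0,0,0,0]]]' 40; python3 -m inch '[[[0,0,0,0.01,0],[0,0,0,0.03,0],[0,0,0,0.04,0],[0,0,0,0.04,0],[0,0,0,0,0]]]'
python3 - <<'E'
from h import *
s=snapshot("scene")
crop(s,200,130,130,120,6,"s20.png")
E
```

```text
time: 29.65
eef_pos: [442.0, -10.0, 14.4]
tcp_rot: [[0.004, 0.878, -0.479], [-0.001, -0.479, -0.878], [-1.0, 0.004, -0.001]]
contact_force: [-1.0, 0.1, 6.2]
width: 0.436
time: 30.15
eef_pos: [445.1, -10.4, 139.0]
tcp_rot: [[0.012, 0.878, -0.479], [-0.002, -0.479, -0.878], [-1.0, 0.012, -0.004]]
contact_force: [1.2, -0.3, -0.0]
width: 0.433
```

View pics/s20.png

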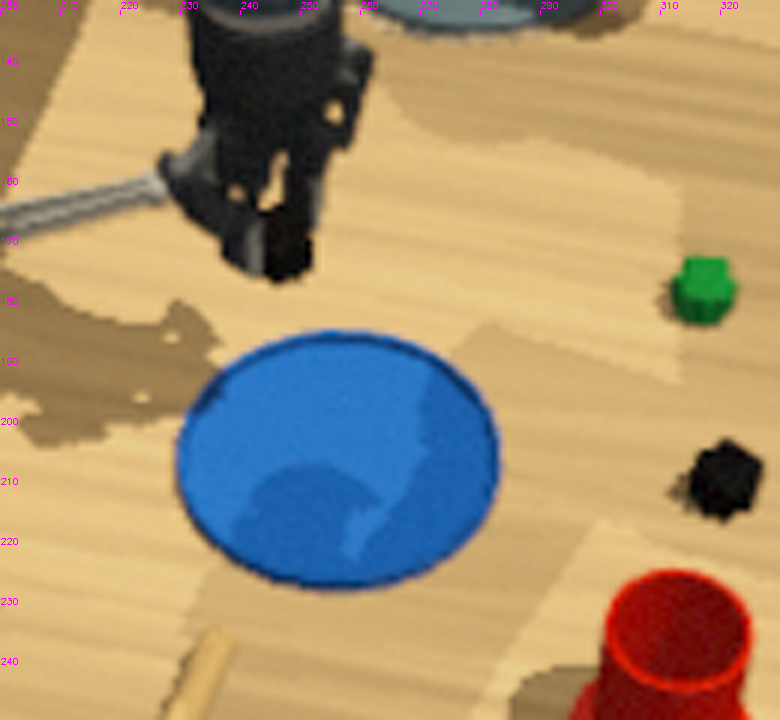

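```bash
python3 -m inch '[[[0,0,0,0.03,0],[0,0,0,0.03,0],[0,0.0136,-0.0308,0,7.5],[0,0.0136,-0.0308,0,7.5],[0,0.0136,-0.0308,0,7.5],[0,0.0136,-0.0308,0,7.5],[0,0.0136,-0.0308,0,7.5],[0,0.0136,-0.0308,0,7.5],[0,0.0136,-0.0308,0,7.5],[0,0.0136,-0.0308,0,7.5],[0,0,0,0,0],[0,0,0,0,0]]]'
```

```text
time: 31.4
eef_pos: [548.4, -256.1, 191.2]
tcp_rot: [[-0.002, 0.855, 0.519], [0.002, 0.519, -0.855], [-1.0, -0.001, -0.002]]
contact_force: [0.2, 0.4, -0.4]
width: 0.434
```

```bash
python3 -m inch '[[[0,0,0,-0.02,0],[0,0,0,-0.015,0],[0,0,0,0,0],[65,0,0,0,0],[65,0,0,0,0],[65,0,0,0,0],[65,0,0,0,0],[65,0,0,0.035,0],[65,0,0,0,0]]]'
python3 - <<'E'
from h import *
s=snapshot("scene")
crop(s,70,100,140,130,6,"s21.png")
E
```

```text
time: 32.3
eef_pos: [551.1, -257.3, 196.9]
tcp_rot: [[0.006, 0.854, 0.521], [-0.004, 0.521, -0.854], [-1.0, 0.004, 0.006]]
contact_force: [-0.2, -1.5, 1.1]
width: 0.65
```

View pics/s21.png

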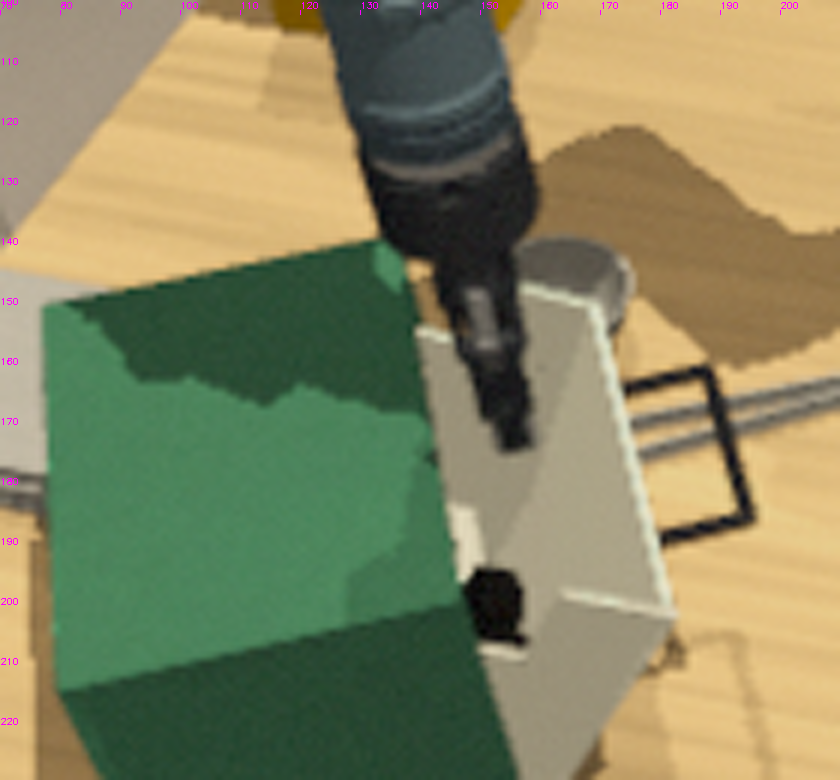

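```bash
python3 -m inch '[[[62,-0.0093,0.0409,0,7.3],[62,-0.0093,0.0409,0,7.3],[62,-0.0093,0.0409,0,7.3],[62,-0.0093,0.0409,0,7.3],[62,-0.0093,0.0409,0,7.3],[62,-0.0093,0.0409,0,7.3],[62,-0.0093,0.0409,0,7.3],[62,-0.0093,0.0409,0,7.3],[62,-0.0093,0.0409,0,0],[62,-0.0093,0.0409,0,0],[62,-0.0093,0.0409,0,0],[62,-0.0093,0.0409,0,0],[62,0,0,-0.04,0],[62,0,0,-0.04,0],[62,0,0,-0.03,0],[62,0,0,0,0],[62,0,0,0,0]]]'
python3 - <<'E'
from h import *
s=snapshot("scene");t=snapshot("top")
crop(s,260,130,130,120,6,"s22.png")
m=(s.max(2)<45).astype('uint8');k,l,st,ce=cv2.connectedComponentsWithStats(m)
for i in range(1,k):
    if 30<st[i,4]<150 and st[i,2]<16 and st[i,3]<16: print(st[i],ce[i].round(1),back("scene",*ce[i],14).round(0))
print(read_state()["eef_pos"])
E
```

```text
time: 34.05
eef_pos: [436.8, 234.5, 82.3]
tcp_rot: [[-0.002, 0.004, 1.0], [-0.0, 1.0, -0.004], [-1.0, -0.0, -0.002]]
contact_force: [0.0, -0.3, 0.8]
width: 0.618
[  0   0  11  14 114] [4.1 5.3] [ -572. -1685.    14.]
[176   0   6  12  46] [179.   5.] [-798. -736.   14.]
[147 195  10  12  92] [152.  200.3] [ 536. -312.   14.]
[315 204  12  12 103] [320.1 209.7] [440. 237.  14.]
[438.85599637 235.15346503  84.08930507]
```

View pics/s22.png

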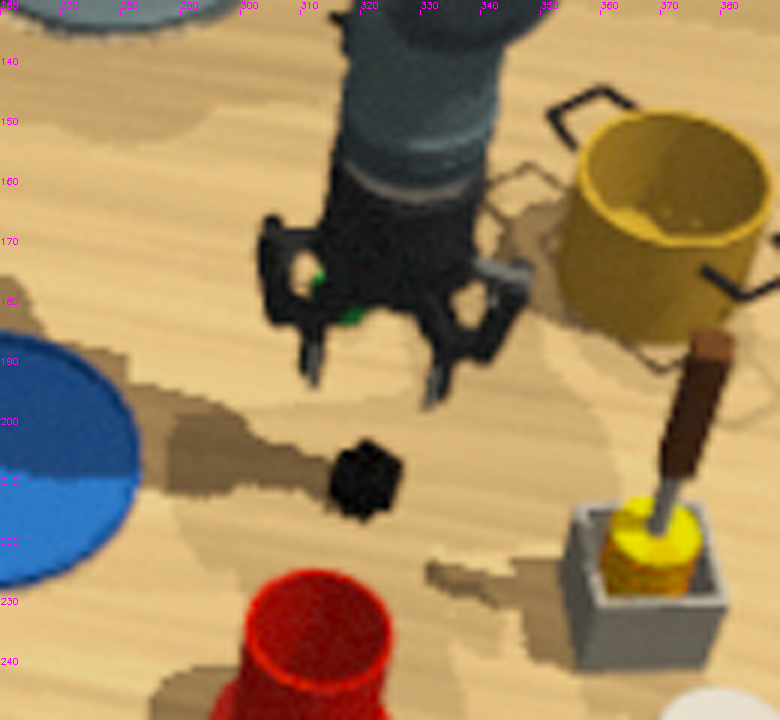

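```bash
python3 -m inch '[[[62,0,0,-0.025,0],[62,0,0,-0.025,0],[62,0,0,-0.024,0],[62,0,0,0,0],[0,0,0,0,0],[0,0,0,0,0],[0,0,0,0,0],[0,0,0,0,0],[0,0,0,0,0],[0,0,0,0,0]]]' 40; python3 -m inch '[[[0,0,0,0.01,0],[0,0,0,0.03,0],[0,0,0,0.04,0],[0,0,0,0.04,0],[0,0,0,0,0]]]'
python3 - <<'E'
from h import *
s=snapshot("scene")
crop(s,260,130,130,120,6,"s23.png")
E
```

```text
time: 35.15
eef_pos: [439.2, 235.4, 10.1]
tcp_rot: [[0.004, 0.004, 1.0], [0.001, 1.0, -0.004], [-1.0, 0.001, 0.004]]
contact_force: [0.2, 0.3, 7.1]
width: 0.438
time: 35.65
eef_pos: [441.4, 236.3, 134.7]
tcp_rot: [[0.01, 0.004, 1.0], [0.004, 1.0, -0.004], [-1.0, 0.004, 0.01]]
contact_force: [0.3, 0.4, -0.5]
width: 0.441
```

View pics/s23.png

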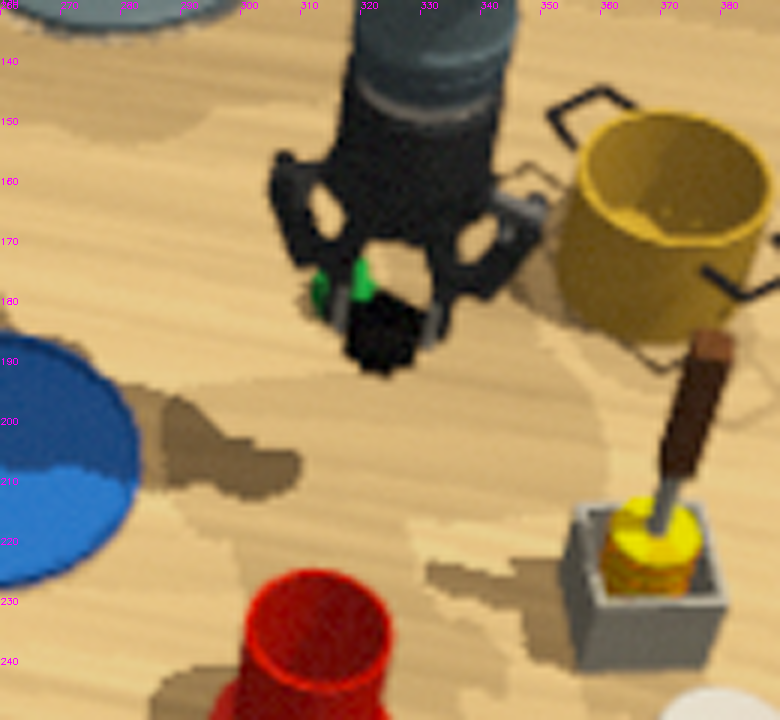

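```bash
python3 -m inch '[[[0,0,0,0.035,0],[0,0,0,0.035,0],[0,0.0093,-0.0409,0,-7.3],[0,0.0093,-0.0409,0,-7.3],[0,0.0093,-0.0409,0,-7.3],[0,0.0093,-0.0409,0,-7.3],[0,0.0093,-0.0409,0,-7.3],[0,0.0093,-0.0409,0,-7.3],[0,0.0093,-0.0409,0,-7.3],[0,0.0093,-0.0409,0,-7.3],[0,0.0093,-0.0409,0,0],[0,0.0093,-0.0409,0,0],[0,0.0093,-0.0409,0,0],[0,0.0093,-0.0409,0,0],[0,0,0,0,0],[0,0,0,0,0],[0,0,0,0,0]]]'
```

```text
time: 37.4
eef_pos: [548.2, -254.8, 197.5]
tcp_rot: [[-0.002, 0.853, 0.521], [0.002, 0.521, -0.853], [-1.0, -0.001, -0.002]]
contact_force: [-0.0, -0.7, -0.4]
width: 0.438
```

```bash
python3 -m inch '[[[0,0,0,-0.02,0],[0,0,0,-0.015,0],[0,0,0,0,0],[65,0,0,0,0],[65,0,0,0,0],[65,0,0,0,0],[65,0,0,0,0],[65,0,0,0.035,0],[65,0,0,0.04,0],[65,0,0,0.04,0],[35,-0.02,0.035,0,0],[35,-0.02,0.035,0,0],[35,-0.02,0.035,0,0],[35,-0.02,0.035,0,0],[35,-0.02,0.035,0,0],[35,0,0.035,0,0],[35,0,0.035,0,0],[35,0,0,0,0],[35,0,0,0,0]]]'
python3 - <<'E'
from h import *
s=snapshot("scene");t=snapshot("top")
crop(t,310,90,140,140,5,"t24.png");cv2.imwrite("pics/s24.png",cv2.resize(s[:,:,::-1],(800,600)))
E
```

```text
time: 39.3
eef_pos: [449.2, -10.7, 278.8]
tcp_rot: [[0.001, 0.853, 0.522], [-0.001, 0.522, -0.853], [-1.0, 0.001, 0.001]]
contact_force: [0.1, -0.6, -0.3]
width: 0.35
```

View pics/s24.png

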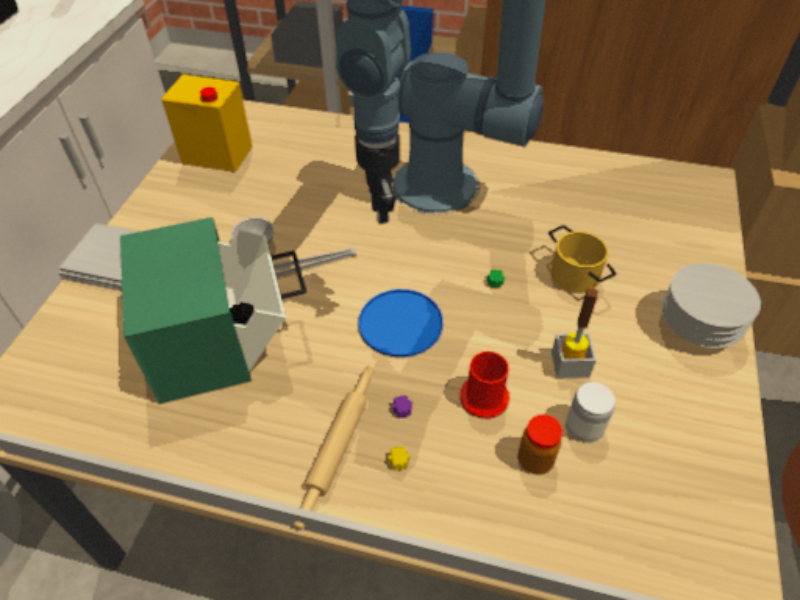

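View pics/t24.png

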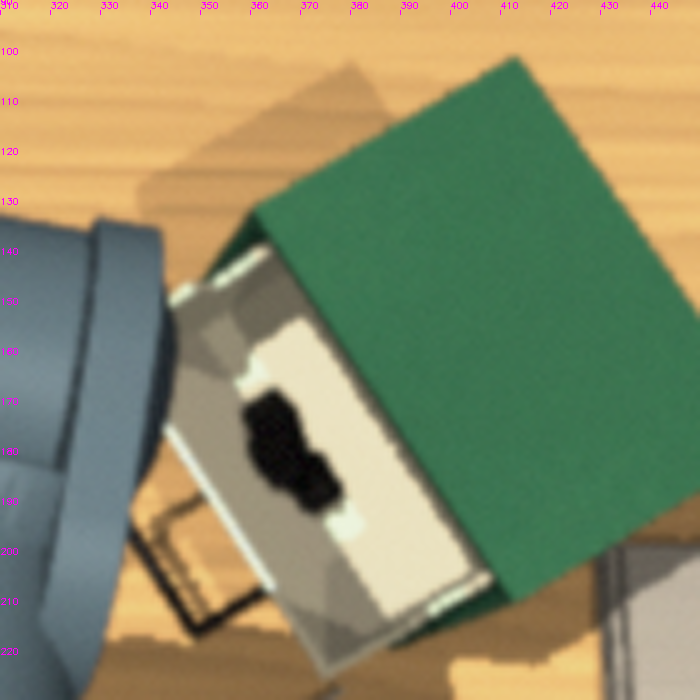

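All three lumps are inside the bin and the counter and plate are clear. I'll pinch the handle again to close it.

```bash
python3 -m inch '[[[30,0.0045,-0.0145,0,8.2],[30,0.0045,-0.0145,0,8.2],[30,0.0045,-0.0145,0,8.2],[30,0.0045,-0.0145,0,8.2],[30,0.0045,-0.0145,0,8.2],[30,0.0045,-0.0145,0,8.2],[30,0.0045,-0.0145,0,8.2],[30,0.0045,-0.0145,0,8.2],[30,0.0045,-0.0145,0,8.2],[30,0.0045,-0.0145,0,8.2],[30,0.0045,-0.0145,0,8.2],[30,0,0,-0.04,0],[30,0,0,-0.03,0],[30,0,0,0,0],[30,0,0,0,0],[30,0,0,0,0]]]'
python3 - <<'E'
from h import *
s=snapshot("scene")
crop(s,90,90,130,120,6,"s25.png")
p=read_state();print(p["eef_pos"],np.degrees(np.arctan2(p["tcp_rot"][1,1],p["tcp_rot"][0,1])))
E
```

```text
time: 41.0
eef_pos: [499.5, -171.6, 210.2]
tcp_rot: [[0.003, -0.523, 0.852], [-0.001, 0.852, 0.523], [-1.0, -0.002, 0.002]]
contact_force: [-0.0, 0.3, 1.5]
width: 0.299
[ 499.72968006 -171.5217115   210.44335182] 121.55805299022576
```

View pics/s25.png

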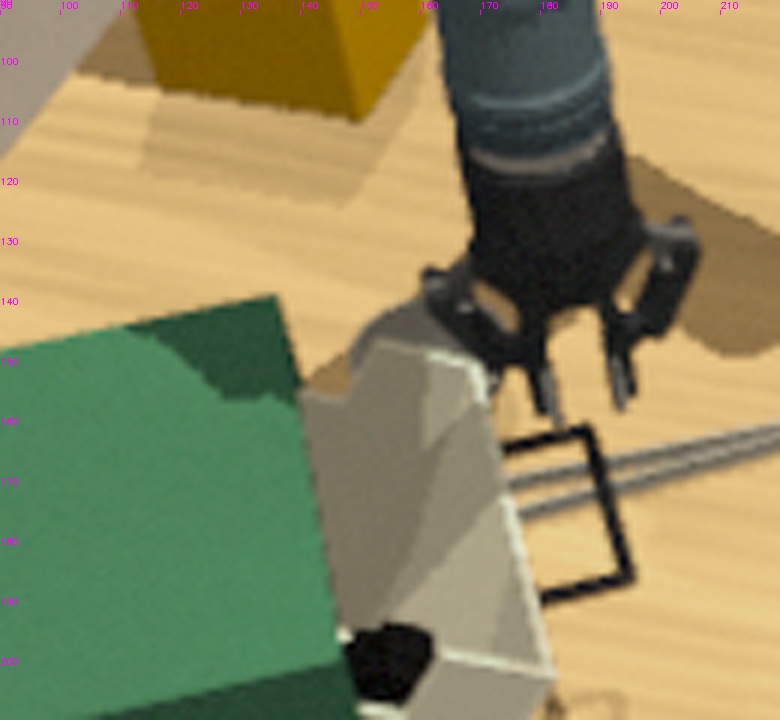

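```bash
python3 -m inch '[[[30,-0.0005,0.0005,-0.025,0],[30,0,0,-0.025,0],[30,0,0,-0.02,0],[30,0,0,0,0]]]'; python3 -m inch '[[[30,0,0,-0.014,0],[30,0,0,0,0],[0,0,0,0,0],[0,0,0,0,0],[0,0,0,0,0],[0,0,0,0,0],[0,0,0,0,0]]]' 40
```

```text
time: 41.45
eef_pos: [497.1, -169.6, 137.3]
tcp_rot: [[-0.002, -0.524, 0.852], [0.001, 0.852, 0.524], [-1.0, 0.002, -0.001]]
contact_force: [-0.3, 0.2, 0.4]
width: 0.3
time: 42.15
eef_pos: [498.8, -170.2, 125.9]
tcp_rot: [[0.002, -0.524, 0.852], [-0.0, 0.852, 0.524], [-1.0, -0.002, 0.002]]
contact_force: [-1.0, 1.8, 5.4]
width: 0.097
```

Gripped. Now the same arc in reverse.

```bash
python3 -m inch '[[[0,0.0036,-0.006,0.0068,0],[0,0.0036,-0.006,0.0064,0],[0,0.0036,-0.006,0.006,0],[0,0,0,0,0]]]'; python3 -m inch '[[[0,0.0041,-0.0067,0.0058,0],[0,0.0041,-0.0067,0.0053,0],[0,0.0041,-0.0067,0.0049,0],[0,0,0,0,0]]]'; python3 -m inch '[[[0,0.0044,-0.0073,0.0045,0],[0,0.0044,-0.0073,0.0041,0],[0,0.0044,-0.0073,0.0037,0],[0,0,0,0,0]]]'; python3 -m inch '[[[0,0.0047,-0.0077,0.0033,0],[0,0.0047,-0.0077,0.0028,0],[0,0.0047,-0.0077,0.0023,0],[0,0,0,0,0],[0,0,0,0,0]]]'
```

```text
time: 42.55
eef_pos: [509.4, -187.7, 145.2]
tcp_rot: [[0.001, -0.524, 0.852], [0.002, 0.852, 0.524], [-1.0, 0.001, 0.002]]
contact_force: [-1.8, 5.1, 7.9]
width: 0.099
time: 42.95
eef_pos: [521.7, -207.8, 162.0]
tcp_rot: [[0.002, -0.524, 0.852], [0.002, 0.852, 0.524], [-1.0, 0.001, 0.002]]
contact_force: [-3.0, 5.9, 12.8]
width: 0.099
time: 43.35
eef_pos: [535.8, -231.0, 174.4]
tcp_rot: [[0.003, -0.524, 0.852], [-0.001, 0.852, 0.524], [-1.0, -0.002, 0.002]]
contact_force: [-1.0, 3.3, 8.6]
width: 0.1
time: 43.85
eef_pos: [549.2, -253.1, 181.9]
tcp_rot: [[0.002, -0.524, 0.852], [0.001, 0.852, 0.524], [-1.0, -0.0, 0.002]]
contact_force: [-1.0, 5.2, 6.5]
width: 0.099
```

```bash
python3 -m inch '[[[0,0.001,-0.0017,0,0],[0,0,0,0,0],[0,0,0,0,0]]]'; python3 -m inch '[[[0,0.001,-0.0017,0,0],[0,0,0,0,0],[0,0,0,0,0]]]'
```

```text
time: 44.15
eef_pos: [549.2, -253.1, 181.9]
tcp_rot: [[0.0, -0.525, 0.851], [0.004, 0.851, 0.525], [-1.0, 0.003, 0.002]]
contact_force: [-4.2, 8.8, 10.5]
width: 0.097
time: 44.45
eef_pos: [549.2, -253.1, 181.8]
tcp_rot: [[-0.001, -0.525, 0.851], [0.007, 0.851, 0.525], [-1.0, 0.006, 0.002]]
contact_force: [-6.9, 12.8, 13.3]
width: 0.101
```

```bash
python3 -m inch '[[[0,0.0005,-0.001,0,0],[0,0,0,0,0],[35,0,0,0,0],[35,-0.001,0.0017,0,0],[35,0,0,0,0],[35,0,0,0.015,0],[35,0,0,0.03,0],[35,0,0,0.04,0],[35,0,0,0.03,0],[35,-0.02,0.035,0,0],[35,-0.02,0.035,0,0],[35,-0.02,0.035,0,0],[35,-0.02,0.035,0,0],[35,0,0.035,0,0],[35,0,0.035,0,0],[35,0,0.035,0,0],[35,0,0,0,0],[35,0,0,0,0]]]'
python3 - <<'E'
from h import *
s=snapshot("scene");t=snapshot("top")
cv2.imwrite("pics/s26.png",cv2.resize(s[:,:,::-1],(800,600)));crop(t,330,90,150,140,5,"t26.png")
E
```

```text
time: 46.25
eef_pos: [470.2, -10.9, 295.4]
tcp_rot: [[0.0, -0.525, 0.851], [-0.001, 0.851, 0.525], [-1.0, -0.001, -0.0]]
contact_force: [0.9, -0.6, -0.1]
width: 0.352
```

View pics/s26.png

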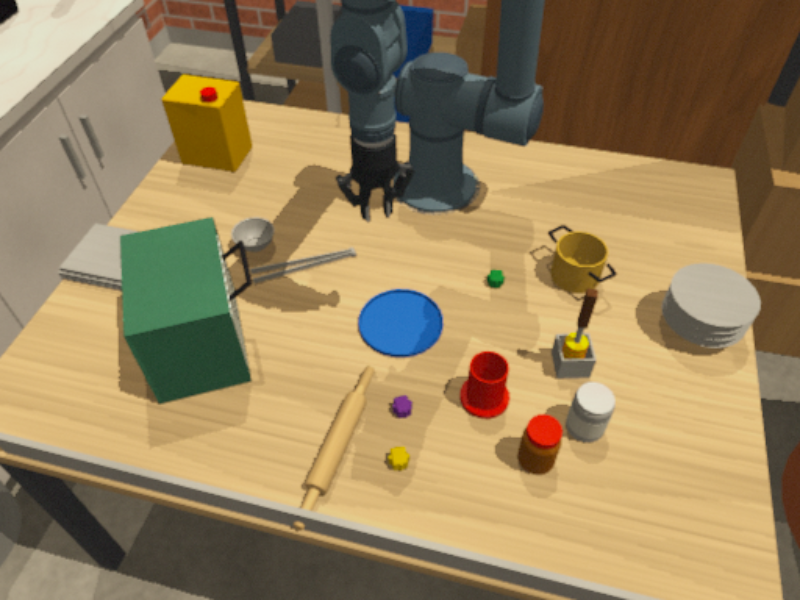

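View pics/t26.png

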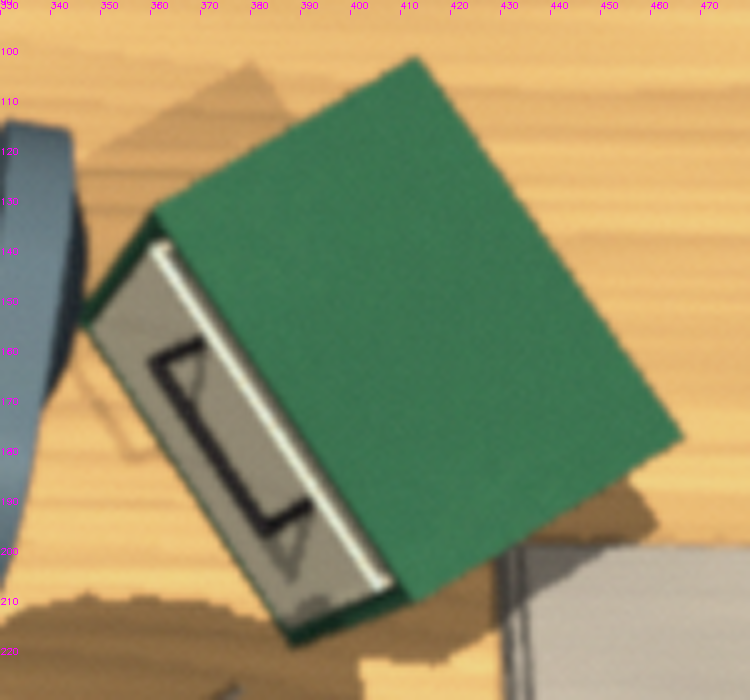

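Run:
```python
from h import *
b=cv2.imread("pics/top0.png");t=cv2.resize(snapshot("top")[:,:,::-1],(800,600),interpolation=cv2.INTER_CUBIC)
a=cv2.imread("pics/scene0.png");s=cv2.resize(snapshot("scene")[:,:,::-1],(800,600),interpolation=cv2.INTER_CUBIC)
for n,(u,v) in dict(holder=(487,383),katori=(252,235),chimta=(320,262),belan=(337,440),jar=(540,443),tin=(590,410),pot=(580,262),plate=(400,322)).items():
    g=lambda i:np.float32(cv2.cvtColor(i[v-45:v+45,u-45:u+45],6))
    print(n,np.round(cv2.phaseCorrelate(g(a),g(s)),2))
print(finish_job())
```

```text
Traceback (most recent call last):
ValueError: setting an array element with a sequence. The requested array has an inhomogeneous shape after 1 dimensions. The detected shape was (2,) + inhomogeneous part.
```

Run:
```python
from h import *
a=cv2.imread("pics/scene0.png");s=cv2.resize(snapshot("scene")[:,:,::-1],(800,600),interpolation=cv2.INTER_CUBIC)
for n,(u,v) in dict(holder=(487,383),katori=(252,235),chimta=(320,262),belan=(337,440),jar=(540,443),tin=(590,410),pot=(580,262),plate=(400,322)).items():
    g=lambda i:np.float32(cv2.cvtColor(i[v-45:v+45,u-45:u+45],6))
    print(n,np.round(cv2.phaseCorrelate(g(a),g(s))[0],2))
```

```text
holder [-0.04  0.13]
katori [-0.05 -0.14]
chimta [ 0.24 -0.08]
belan [-0.04  0.11]
jar [-0.06 -0.  ]
tin [-0.02 -0.05]
pot [0.31 0.11]
plate [-0.1   0.03]
```

Nothing has shifted: every offset is under half a display pixel. Handing in.

```bash
python3 -c "
from workcell import *
print(finish_job())"
```

```text
the job is handed in; nothing more can be done
None
```

The job is done and handed in, at about 46 s of the 210 s allowed.

- **Brush:** I scrubbed the holder with three down-and-up strokes. Each went down to contact with the floor, then up until the flat end was within roughly 5–10 mm of the rim. The brush stands upright in its caddy again.
- **Charcoal and bin:** I tilted the bin out to about 0.6 rad. There were three black lumps, two on the plate and one on the counter, and all three went in. The green, purple and yellow pieces were left alone. I pushed the bin shut until the handle stopped moving, at about 14 N.

**Last checks:**
- The pictures show the bin looking exactly as it did at the start, and no black lumps left outside it.
- The holder is upright, and the gripper is open and clear of everything.
- The holder and all seven bystanders shifted less than about 0.35 of a display pixel between the first and last pictures.

**One discrepancy:** the brush slid about 3 mm up in the grip during the strokes. The floor readings dropped from 173.6 mm to 170.0 mm, and contact on the second stroke was light, about 2 N. The first and third strokes pressed more clearly, about 9 N and 4 N.

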